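Put the mixed-up lids back on their paint pots

ROBOT

A 6-joint arm with a two-finger parallel gripper is mounted at the origin on the work surface. World frame = base frame: x ahead of the robot, y to its left, z up, the work surface at z = 0. Lengths are in m, angles in rad, forces in N, time in s.
With the tool pointing down it reaches from about 0.275 to 0.725 m from the base axis. Payload 15.9 kg.
Tool frame: the origin (TCP) lies midway between the tips of the shut fingers; the grasp point (between the pads) lies env.tcp_to_grasp behind it (env.tcp_to_grasp is the distance from the TCP to the grasp point, in m); z points along the fingers, y is the direction in which the jaws open and shut (so a half turn about z gives the same grasp; the last joint's range is limited). The gripper opens to 85 mm and grips with 20 to 120 N. Pads are 22 mm wide; open, the fingers measure 114 mm over their backs; the gripper's body (76 mm by 85 mm) begins 54 mm behind the grasp point. The pads swing forward as they close: fully open they stand 13 mm farther back than shut.
Start: joints at [-1.271, 0.213, -0.034, 1.323, 0, 1.571], TCP at [0.148, -0.478, 0.231] pointing down, gripper open.
Joint ranges: [-2.98, 2.98], [-0.74, 1.72], [-1.14, 1.35], [-2.1, 2.04], [-1.57, 1.44], [-3.14, 3.14]. Speed limits (rad/s): [1.89, 1.89, 2.39, 2.57, 3.14, 3.14].

INTERFACE

Orientations are given as a 3x3 rotation matrix whose columns are the frame's x, y, z axes.
In Python, from cell import env, viewer, order gives the robot as it stands.
- The arm moves only by the tool carry_out, never from a script. Its argument "plan" is a list of rows, each an object of numbers: "dx", "dy", "dz": the shift along the tool's x, y, z in cm; "spin": the turn about the tool's z in rad; "fingers": the opening, from -1 (shut) to 1 (fully open). A call has 1 to 20 rows; each row is the pose to reach, as a shift and turn from the pose measured when the call began, along the tool's axes at that moment; what a row does not reach only later rows make up. A row lasts 1/8 s, in which the tool goes at most 62.5 mm and 10.7 degrees, less where a joint would pass 70% of its speed; a pose out of reach is approached as far as the arm can. A call with a gripper value outside its range is refused whole. The fingers move at their own pace and stop on an object; "squeeze" is the grip in N (left out, the last holds). Time passes only in rows, so rows that repeat a pose let the fingers close. It gives the time, the measured TCP pose, the force and the opening at its end, in the units of the state.
- env.sense(): the state, without advancing time (a new reading comes with each control period).
- viewer.camera(name): name is "scene" or "top" or "wrist"; returns a dict with "img" (420x560x3 uint8, blue, green, red), "z_map" (420x560 float32, m along the optical axis (not along the pixel's ray), 0 where there is no reading), "intrinsics" (3x3 intrinsics, pixels), "pose" (4x4, takes a point from camera to world coordinates). Camera axes: x right, y down, z forward; pixel columns grow to the right and rows downward; lengths in m; the calibration is good to about 2 mm. A picture is of the moment at which its call begins.
- order.finish_job(): hands the job in, once; it reports no verdict.
The state is a dict: "time": time; "joints": joint angles; "dq": joint speeds; "joint_efforts": joint torques, N m; "ee_pos": TCP position; "ee_rot": TCP orientation; "wrist_force": force on the tool from outside, world axes, zero at the start; "ft_torque": the same for the moment, N m; "grip_width": opening from 0.0 (shut) to 1.0 (fully open).
Only numpy, scipy, OpenCV 4.12 (cv2) and the standard library are available. Lean on these libraries where they do the work, as an engineer would, in place of code of your own. Each camera call takes 0.05 s, during which the arm holds its last target.

TASK

The lids of the four paint pots have been mixed up: put every lid on the pot of its own colour, sitting flat and fully down over the neck; the bare white tile is free for setting a lid aside on the way. Set the lids down rather than drop them, keep the pots standing where they are, and leave the tin of brushes alone.

Things in the scene. Friction and masses are not known exactly. Their poses are not given: they have to be found in the camera images.
- lid_pink: pink lift-off pot lid, 50 to 100 g, no thread; all lids have one shape. Origin: centre of its skirt's lower edge, z up. Disc 68 mm across, top 18 mm above the origin; skirt open below, 14 mm deep, 62 mm wide inside. Round upright knob on top, 24 mm across (32 mm at its foot), from 18 to 44 mm above the origin: grasp it from above, any way round
- lid_teal: teal lift-off pot lid, 50 to 100 g, no thread; all lids have one shape. Origin: centre of its skirt's lower edge, z up. Disc 68 mm across, top 18 mm above the origin; skirt open below, 14 mm deep, 62 mm wide inside. Round upright knob on top, 24 mm across (32 mm at its foot), from 18 to 44 mm above the origin: grasp it from above, any way round
- lid_yellow: yellow lift-off pot lid, 50 to 100 g, no thread; all lids have one shape. Origin: centre of its skirt's lower edge, z up. Disc 68 mm across, top 18 mm above the origin; skirt open below, 14 mm deep, 62 mm wide inside. Round upright knob on top, 24 mm across (32 mm at its foot), from 18 to 44 mm above the origin: grasp it from above, any way round
- lid_black: black lift-off pot lid, 50 to 100 g, no thread; all lids have one shape. Origin: centre of its skirt's lower edge, z up. Disc 68 mm across, top 18 mm above the origin; skirt open below, 14 mm deep, 62 mm wide inside. Round upright knob on top, 24 mm across (32 mm at its foot), from 18 to 44 mm above the origin: grasp it from above, any way round
- pot_pink: pink paint pot, loose, 0.55 kg; all pots have one shape. Origin: centre of the underside, on the table, z up. Body 92 mm across, 50 mm high; white neck 54 mm across (47 mm at the rim) from 50 to 66 mm. A lid fully on has its origin 52 mm above the pot's, with 4 mm sideways play; its knob then ends at 96 mm. The coloured shoulder shows all round a lid
- pot_teal: teal paint pot, loose, 0.55 kg; all pots have one shape. Origin: centre of the underside, on the table, z up. Body 92 mm across, 50 mm high; white neck 54 mm across (47 mm at the rim) from 50 to 66 mm. A lid fully on has its origin 52 mm above the pot's, with 4 mm sideways play; its knob then ends at 96 mm. The coloured shoulder shows all round a lid
- pot_yellow: yellow paint pot, loose, 0.55 kg; all pots have one shape. Origin: centre of the underside, on the table, z up. Body 92 mm across, 50 mm high; white neck 54 mm across (47 mm at the rim) from 50 to 66 mm. A lid fully on has its origin 52 mm above the pot's, with 4 mm sideways play; its knob then ends at 96 mm. The coloured shoulder shows all round a lid
- pot_black: black paint pot, loose, 0.55 kg; all pots have one shape. Origin: centre of the underside, on the table, z up. Body 92 mm across, 50 mm high; white neck 54 mm across (47 mm at the rim) from 50 to 66 mm. A lid fully on has its origin 52 mm above the pot's, with 4 mm sideways play; its knob then ends at 96 mm. The coloured shoulder shows all round a lid
- tile: bare white glazed tile, fixed, 110 x 110 mm, 8 mm thick: the free spot for setting a lid aside. Origin: centre of the underside, on the table, z up; x and y along its edges
- brush_tin: loose tin with five brushes, 68 mm across, 95 mm high (143 mm with the brushes), 0.45 kg, on the left, to be left alone. Origin: centre of the underside. Also near, fixed: a pile of pink pig masks (115 mm high) to the left and a white rabbit mask (60 mm high) at the far right, both over 30 mm clear of pots and tile
There are look-alikes about, which are no part of the job. Leave any blue or purple look-alike of the lid_teal alone. Leave any red look-alike of the lid_black alone.

How it is judged:
At the end, for the whole second after the job is handed in: Each of the four lids sits on the pot of its own colour: lid origin within 9 mm of the pot's axis, 49 to 55 mm above the pot's origin, lid and pot square to each other within 0.08 rad, all pots upright (0.1 rad) and lids level (0.15 rad), everything released and at rest (under 20 mm/s) (horizontal distance between lid_pink and pot_pink below 0.009 m and z of lid_pink in the frame of pot_pink between 0.049 and 0.055 m and angle between the z axis of lid_pink and the z axis of pot_pink, either way round below 0.08 rad and angle between each of pot_pink, pot_teal, pot_yellow, pot_black's own z axis and vertical below 0.1 rad and angle between each of lid_pink, lid_teal, lid_yellow, lid_black's own z axis and vertical below 0.15 rad and linear speed of each of lid_pink, pot_pink, lid_teal, pot_teal, lid_yellow, pot_yellow, lid_black, pot_black below 0.02 m/s and horizontal distance between lid_teal and pot_teal below 0.009 m and z of lid_teal in the frame of pot_teal between 0.049 and 0.055 m and angle between the z axis of lid_teal and the z axis of pot_teal, either way round below 0.08 rad and horizontal distance between lid_yellow and pot_yellow below 0.009 m and z of lid_yellow in the frame of pot_yellow between 0.049 and 0.055 m and angle between the z axis of lid_yellow and the z axis of pot_yellow, either way round below 0.08 rad and horizontal distance between lid_black and pot_black below 0.009 m and z of lid_black in the frame of pot_black between 0.049 and 0.055 m and angle between the z axis of lid_black and the z axis of pot_black, either way round below 0.08 rad); the robot touches nothing.
It fails at once if a pot was knocked over or pushed more than 30 mm from where it stood (distance of any of pot_pink, pot_teal, pot_yellow, pot_black from where it was at the start of the episode above 0.03 m or angle between any of pot_pink, pot_teal, pot_yellow, pot_black's own z axis and vertical above 0.5 rad).
It fails at once if the brush tin was pushed more than 20 mm or knocked over (distance of brush_tin from where it was at the start of the episode above 0.02 m or angle between brush_tin's own z axis and vertical above 0.4 rad).
It fails at once if a lid was dropped (fell freely by some 30 mm or more) or flung ((linear speed of lid_pink above 0.75 m/s and contact force between the fingers and lid_pink below 0.01 N) or (linear speed of lid_teal above 0.75 m/s and contact force between the fingers and lid_teal below 0.01 N) or (linear speed of lid_yellow above 0.75 m/s and contact force between the fingers and lid_yellow below 0.01 N) or (linear speed of lid_black above 0.75 m/s and contact force between the fingers and lid_black below 0.01 N)).
It also fails if it takes over 128 s, if anything falls off the work surface, if the arm or the gripper's body presses on something with over 40 N, if the wrist force passes 120 N, or if a joint passes its speed limit or range.

## Working session

There is one attempt and no reset: what is moved stays moved. The work goes in short steps, Python scripts to look and compute and a tool call to move; the robot and the scene stay as the last step left them, time stands still between calls to the robot, and variables do not carry over. Pictures are saved under pics/ and viewed, and the job is handed in when it is done.

Besides the shell and the picture viewer there is one more tool, called after ">>>" as name(argument=value, ...), one argument or row to a line, values as JSON. carry_out: Moves the arm, as the interface text tells. Its arguments: {"type":"object","properties":{"plan":{"type":"array"},"squeeze":{"type":"number"}},"required":["plan"]}

```bash
ls; mkdir -p pics; python3 - <<'E'
from cell import env, viewer, order
import cv2
s=env.sense(); print(s['time'],s['ee_pos'],s['ee_rot'],s['grip_width'],env.tcp_to_grasp)
for n in ['scene','top']:
    c=viewer.camera(n); cv2.imwrite(f'pics/{n}0.png',c['img']); print(c['pose'])
E
```

```text
pics
0.0 [ 0.14754613 -0.47737305  0.23081623] [[ 9.55403934e-01  2.95301881e-01 -3.49395746e-04]
 [ 2.95302087e-01 -9.55403344e-01  1.06177432e-03]
 [-2.02699109e-05 -1.11760066e-03 -9.99999375e-01]] 1.0012269476374605 0.0187
[[-0.17113957  0.69877168 -0.69457137  1.36746055]
 [ 0.98520918  0.12753407 -0.11444623  0.18781104]
 [ 0.00860973 -0.70388436 -0.7102624   0.80306308]
 [ 0.          0.          0.          1.        ]]
[[ 0.01867918 -0.98619034  0.16455914  0.48358061]
 [-0.99961838 -0.02177079 -0.01700354  0.0678185 ]
 [ 0.02035131 -0.16417873 -0.98622065  0.91510938]
 [ 0.          0.          0.          1.        ]]
```

View pics/scene0.png

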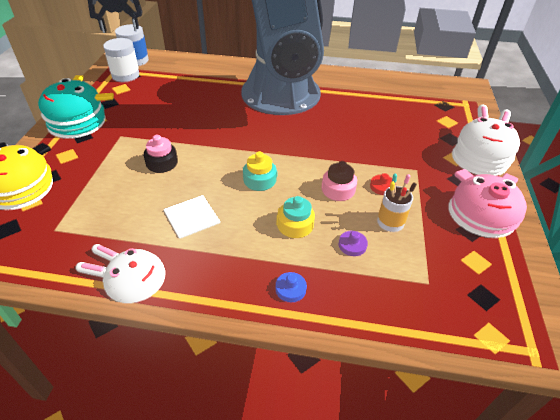

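View pics/top0.png

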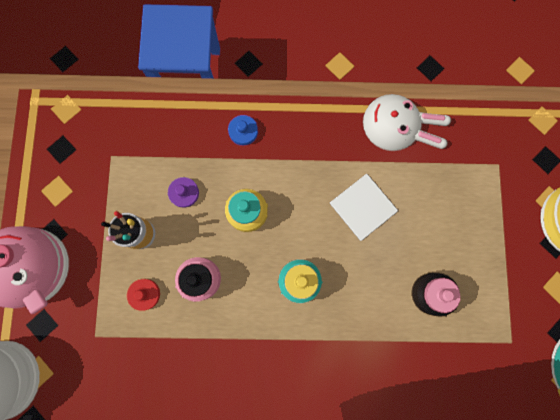

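```bash
cat > h.py <<'E'
from cell import env, viewer, order
import cv2, numpy as np
def cloud(n):
    c=viewer.camera(n); K=c['intrinsics'];Z=c['z_map'];h,w=Z.shape
    u,v=np.meshgrid(np.arange(w),np.arange(h))
    P=np.stack([(u-K[0,2])/K[0,0]*Z,(v-K[1,2])/K[1,1]*Z,Z],-1)
    P=P@c['pose'][:3,:3].T+c['pose'][:3,3]; P[Z<=0]=np.nan
    return c,P
def circ(P):
    A=np.c_[2*P[:,:2],np.ones(len(P))]; b=(P[:,:2]**2).sum(1)
    s=np.linalg.lstsq(A,b,rcond=None)[0]; return s[:2],np.sqrt(s[2]+s[:2]@s[:2])
E
python3 - <<'E'
from h import *
cs={n:cloud(n) for n in ['top','scene']}
c,P=cs['top']
px=dict(yellowpot_teal=(245,207),tealpot_yellow=(302,281),pinkpot_black=(195,281),blackpot_pink=(446,294))
big=[]
for k,(u,v) in px.items():
    p=P[v,u]; print(k,p.round(4))
    for n in cs:
        Q=cs[n][1].reshape(-1,3); d=np.hypot(*(Q[:,:2]-p[:2]).T); Q=Q[(d<.06)]
        for lo,hi in [(.04,.0535),(.064,.0755),(.09,.1),]:
            S=Q[(Q[:,2]>lo)&(Q[:,2]<hi)]
            if len(S)<5: print(n,lo,len(S)); continue
            (m,r)=cv2.minEnclosingCircle((S[:,:2]*1000).astype(np.float32))
            print(n,lo,len(S),'mec',np.round(m,1),round(r,1),'z',S[:,2].mean().round(4),'mean',(S[:,:2].mean(0)*1e3).round(1))
    g=c['img'][max(0,v-45):v+45,max(0,u-60):u+60]; big.append(cv2.resize(g,(400,300),interpolation=cv2.INTER_CUBIC))
cv2.imwrite('pics/crops0.png',np.vstack([np.hstack(big[:2]),np.hstack(big[2:])]))
u,v=364,207
Q=P.reshape(-1,3);I=c['img'].reshape(-1,3)
d=np.hypot(*(Q[:,:2]-P[v,u][:2]).T); S=Q[(d<.09)&(I.min(1)>150)]; print('tile',S.mean(0),cv2.minAreaRect((S[:,:2]*1000).astype(np.float32)))
E
```

```text
yellowpot_teal [0.6204 0.1282 0.0961]
top 0.04 538 mec [626.5 130.7] 46.4 z 0.0462 mean [618.9 124.4]
top 0.064 689 mec [626. 133.] 34.0 z 0.0696 mean [625.1 133. ]
top 0.09 102 mec [626.  132.6] 11.7 z 0.0945 mean [625.3 132.6]
scene 0.04 360 mec [626.4 130. ] 47.3 z 0.0473 mean [649.9 131.4]
scene 0.064 379 mec [626.4 134.9] 35.4 z 0.0706 mean [634.1 134.1]
scene 0.09 65 mec [628.8 132.7] 11.5 z 0.0953 mean [629.4 133.5]
tealpot_yellow [0.4745 0.0106 0.0944]
top 0.04 622 mec [473.7  12.1] 47.5 z 0.0465 mean [476.2  16. ]
top 0.064 752 mec [474.5  11.2] 33.7 z 0.0699 mean [474.3  11.2]
top 0.09 108 mec [474.6  11.4] 11.6 z 0.095 mean [474.7  11.4]
scene 0.04 286 mec [477.7  13.3] 47.2 z 0.047 mean [498.7  17.5]
scene 0.064 286 mec [476.   12.5] 35.9 z 0.0705 mean [483.1  13.1]
scene 0.09 52 mec [475.7  11.7] 12.6 z 0.0949 mean [478.  12.]
pinkpot_black [0.4706 0.2215 0.0958]
top 0.04 595 mec [473.5 228.8] 47.2 z 0.0459 mean [477.4 221.8]
top 0.064 757 mec [473.5 229.1] 34.1 z 0.0695 mean [473.5 228.1]
top 0.09 112 mec [473.4 229.2] 11.5 z 0.0945 mean [473.6 228.8]
scene 0.04 307 mec [476.2 229.1] 47.0 z 0.047 mean [499.6 228.7]
scene 0.064 299 mec [475.6 231.5] 35.5 z 0.0705 mean [482.5 229.6]
scene 0.09 52 mec [475.7 227.7] 13.3 z 0.0948 mean [477.2 229.4]
blackpot_pink [ 0.4544 -0.2754  0.0959]
top 0.04 543 mec [ 453.1 -280.4] 46.4 z 0.0467 mean [ 454.4 -263.7]
top 0.064 741 mec [ 452.3 -279.9] 34.5 z 0.0702 mean [ 452.4 -277.9]
top 0.09 114 mec [ 452.3 -279.6] 12.1 z 0.095 mean [ 452.4 -278.8]
scene 0.04 265 mec [ 456.4 -278.9] 45.7 z 0.0475 mean [ 475.5 -269.6]
scene 0.064 267 mec [ 452.4 -277.8] 35.8 z 0.0708 mean [ 460.6 -275.4]
scene 0.09 44 mec [ 454.4 -278.9] 11.2 z 0.0956 mean [ 455.9 -278.3]
tile [ 0.64200104 -0.1320669   0.00777317] ((642.928466796875, -132.83062744140625), (111.5758285522461, 110.53793334960938), 39.44044494628906)
```

```bash
sleep 1
```

```text
(no output)
```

View pics/crops0.png

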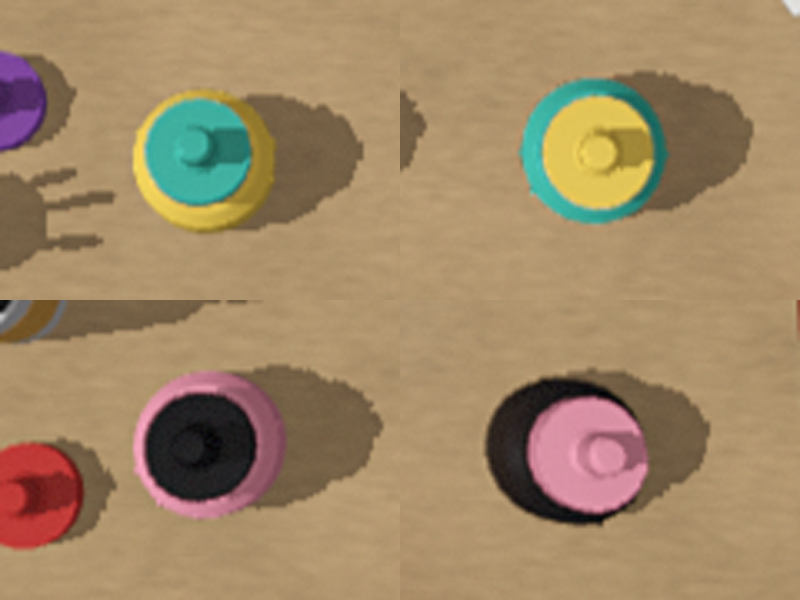

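The job's lids in the top view are teal (245,207), yellow (302,281), black (195,281) and pink (446,294). The blue lid (243,129), purple lid (183,192) and red lid (143,294) lie loose on the table, so they are look-alikes. The enlarged crops confirm this: teal is on the yellow pot, yellow on teal, black on pink, and pink on black.

```bash
cat >> h.py <<'E'
SP=dict(Y=(.627,.132),T=(.475,.0115),P=(.4745,.229),B=(.453,-.2795),tile=(.643,-.1325))
def d(x,y,z):
    s=env.sense(); return ((np.array([x,y,z])-s['ee_pos'])@s['ee_rot']*100).round(2)
def st():
    s=env.sense(); print(s['time'],s['ee_pos'].round(4),s['wrist_force'].round(2),round(s['grip_width'],3), 'yaw',np.arctan2(s['ee_rot'][1,0],s['ee_rot'][0,0]).round(3),'zax',s['ee_rot'][:,2].round(4))
E
python3 -c "
from h import *
st();print(d(*SP['B'],.20),d(*SP['B'],.13))"
```

```text
0.2 [ 0.1476 -0.4775  0.231 ] [-0.82  0.19  0.02] 0.997 yaw 0.3 zax [-2.e-04  6.e-04 -1.e+00]
[35.03 -9.9   3.11] [35.03 -9.89 10.11]
```

>>> carry_out(
  plan=[
    {"dx":5,"dy":-1.4,"dz":0.5,"spin":0.15,"fingers":1},
    {"dx":11,"dy":-3.1,"dz":1,"spin":0.3,"fingers":1},
    {"dx":17,"dy":-4.8,"dz":1.5,"spin":0.3,"fingers":1},
    {"dx":23,"dy":-6.5,"dz":2,"spin":0.3,"fingers":1},
    {"dx":29,"dy":-8.2,"dz":3.1,"spin":0.3,"fingers":1},
    {"dx":33,"dy":-9.3,"dz":5,"spin":0.3,"fingers":1},
    {"dx":35,"dy":-9.9,"dz":8,"spin":0.3,"fingers":1},
    {"dx":35,"dy":-9.9,"dz":10,"spin":0.3,"fingers":1},
    {"dx":35,"dy":-9.9,"dz":10,"spin":0.3,"fingers":1},
    {"dx":35,"dy":-9.9,"dz":10,"spin":0.3,"fingers":1},
  ],
  squeeze=40,
)

```text
time: 1.45
ee_pos: [0.4528, -0.2799, 0.1319]
ee_rot: [[1.0, -0.001, 0.0], [-0.001, -1.0, 0.0], [0.0, -0.0, -1.0]]
wrist_force: [-0.3, -0.4, -0.0]
grip_width: 0.999
```

```bash
python3 -c "
from h import *
st();print(d(*SP['B'],.072))
c=viewer.camera('wrist');cv2.imwrite('pics/w1.png',c['img'])"
```

```text
1.45 [ 0.4528 -0.2799  0.1319] [-0.27 -0.37 -0.04] 0.999 yaw -0.001 zax [ 4.e-04  2.e-04 -1.e+00]
[ 0.01 -0.04  5.99]
```

View pics/w1.png

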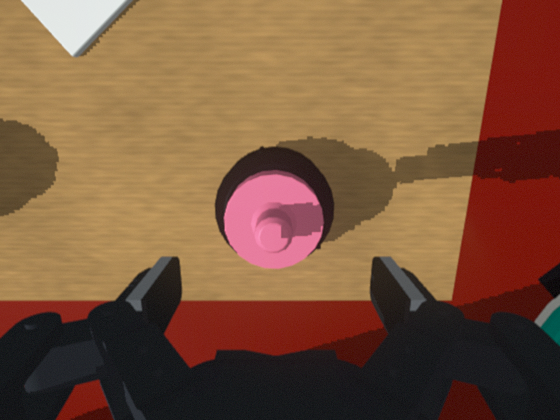

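The wrist view shows the pink lid's knob at (272,235), centred between the fingers (middle about 277). Next I go down and close.

>>> carry_out(
  plan=[
    {"dz":3,"fingers":1},
    {"dz":5,"fingers":1},
    {"dz":6,"fingers":1},
    {"dz":6,"fingers":0.3},
    {"dz":6,"fingers":-0.2},
    {"dz":6,"fingers":-1},
    {"dz":6,"fingers":-1},
    {"dz":6,"fingers":-1},
    {"dz":6,"fingers":-1},
  ],
  squeeze=40,
)

```text
validation failed for argument at $.pl...
```

>>> carry_out(
  plan=[
    {"dz":-1,"fingers":-1},
    {"dz":-3,"fingers":-1},
    {"dz":-5,"fingers":-1},
    {"dz":-6,"fingers":-1},
    {"dz":-6,"fingers":-1},
    {"dz":-6,"fingers":-1},
  ],
)

```text
validation failed for argument at $.pl...
```

```bash
python3 -c "
from h import *
st();print(d(*SP['tile'],.132),d(*SP['tile'],.030))
c=viewer.camera('wrist');cv2.imwrite('pics/w2.png',c['img'])"
```

```text
1.5 [ 0.453  -0.28    0.1322] [-0.02 -0.4   0.52] 1.0 yaw -0.001 zax [ 1.e-03 -1.e-04 -1.e+00]
[ 18.99 -14.76   0.03] [ 18.98 -14.76  10.23]
```

View pics/w2.png

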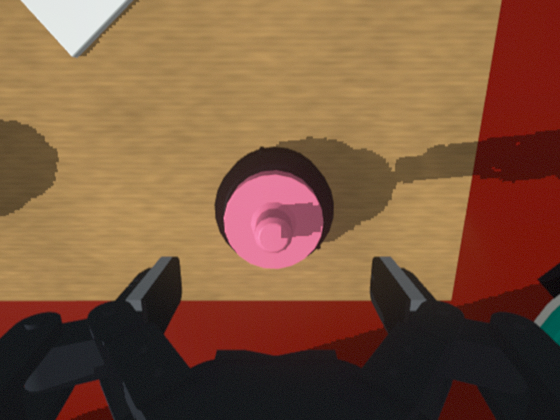

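Both moves were refused, and the picture is unchanged. The rows probably need all five keys.

>>> carry_out(
  plan=[
    {"dx":0,"dy":0,"dz":3,"spin":0,"fingers":1},
    {"dx":0,"dy":0,"dz":5,"spin":0,"fingers":1},
    {"dx":0,"dy":0,"dz":6,"spin":0,"fingers":1},
    {"dx":0,"dy":0,"dz":6,"spin":0,"fingers":0.3},
    {"dx":0,"dy":0,"dz":6,"spin":0,"fingers":-0.2},
    {"dx":0,"dy":0,"dz":6,"spin":0,"fingers":-1},
    {"dx":0,"dy":0,"dz":6,"spin":0,"fingers":-1},
    {"dx":0,"dy":0,"dz":6,"spin":0,"fingers":-1},
    {"dx":0,"dy":0,"dz":6,"spin":0,"fingers":-1},
  ],
  squeeze=40,
)

```text
time: 2.68
ee_pos: [0.4535, -0.2803, 0.0728]
ee_rot: [[1.0, -0.001, 0.002], [-0.001, -1.0, -0.001], [0.002, 0.001, -1.0]]
wrist_force: [-1.4, 0.2, 5.8]
grip_width: 0.265
```

>>> carry_out(
  plan=[
    {"dx":0,"dy":0,"dz":-1,"spin":0,"fingers":-1},
    {"dx":0,"dy":0,"dz":-3,"spin":0,"fingers":-1},
    {"dx":0,"dy":0,"dz":-5,"spin":0,"fingers":-1},
    {"dx":0,"dy":0,"dz":-6,"spin":0,"fingers":-1},
    {"dx":0,"dy":0,"dz":-6,"spin":0,"fingers":-1},
    {"dx":0,"dy":0,"dz":-6,"spin":0,"fingers":-1},
  ],
)

```text
time: 3.42
ee_pos: [0.4531, -0.2801, 0.1322]
ee_rot: [[1.0, -0.001, 0.001], [-0.001, -1.0, -0.0], [0.001, 0.0, -1.0]]
wrist_force: [-0.7, -1.0, -1.1]
grip_width: 0.265
```

```bash
python3 -c "
from h import *
st();print(d(*SP['tile'],.132),d(*SP['tile'],.028))
c=viewer.camera('wrist');cv2.imwrite('pics/w3.png',c['img'])
c,P=cloud('top');cv2.imwrite('pics/t3.png',c['img'])
# lid disc by colour
s=env.sense()['ee_pos']; Q=P.reshape(-1,3);I=cv2.cvtColor(c['img'],cv2.COLOR_BGR2HSV).reshape(-1,3)
m=(np.hypot(*(Q[:,:2]-s[:2]).T)<.05)&(Q[:,2]>.11)&(Q[:,2]<.136)&(I[:,1]>60)
S=Q[m];print(m.sum(),cv2.minEnclosingCircle((S[:,:2]*1000).astype(np.float32)),S[:,2].mean(),np.percentile(S[:,2],[5,50,95]))
"
```

```text
3.425 [ 0.4531 -0.2801  0.1322] [-0.69 -1.04 -1.14] 0.265 yaw -0.001 zax [ 1.4e-03 -4.0e-04 -1.0e+00]
[ 18.98 -14.77   0.04] [ 18.97 -14.78  10.44]
578 ((452.12677001953125, -280.7283020019531), 33.89506149291992) 0.12773397098878558 [0.11709271 0.1290445  0.13151388]
```

View pics/w3.png

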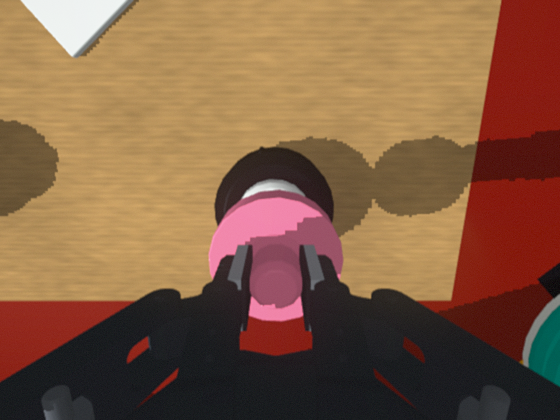

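The pink lid is held level and centred, within 1 mm of the TCP. Moving it to the tile.

>>> carry_out(
  plan=[
    {"dx":3,"dy":-2.3,"dz":0,"spin":0,"fingers":-1},
    {"dx":7,"dy":-5.5,"dz":0,"spin":0,"fingers":-1},
    {"dx":11,"dy":-8.6,"dz":0,"spin":0,"fingers":-1},
    {"dx":15,"dy":-11.7,"dz":0,"spin":0,"fingers":-1},
    {"dx":18,"dy":-14,"dz":1,"spin":0,"fingers":-1},
    {"dx":19,"dy":-14.8,"dz":4,"spin":0,"fingers":-1},
    {"dx":19,"dy":-14.8,"dz":7,"spin":0,"fingers":-1},
    {"dx":19,"dy":-14.8,"dz":9.3,"spin":0,"fingers":-1},
    {"dx":19,"dy":-14.8,"dz":9.9,"spin":0,"fingers":-1},
    {"dx":19,"dy":-14.8,"dz":10.3,"spin":0,"fingers":-1},
    {"dx":19,"dy":-14.8,"dz":10.3,"spin":0,"fingers":-1},
    {"dx":19,"dy":-14.8,"dz":10.3,"spin":0,"fingers":-1},
  ],
)

```text
time: 5.03
ee_pos: [0.6437, -0.1323, 0.0301]
ee_rot: [[1.0, -0.001, 0.002], [-0.001, -1.0, -0.0], [0.002, 0.0, -1.0]]
wrist_force: [-0.5, 0.3, -1.3]
grip_width: 0.265
```

>>> carry_out(
  plan=[
    {"dx":0,"dy":0,"dz":0.12,"spin":0,"fingers":-1},
    {"dx":0,"dy":0,"dz":0.12,"spin":0,"fingers":-1},
    {"dx":0,"dy":0,"dz":0.1,"spin":0,"fingers":0},
    {"dx":0,"dy":0,"dz":0.1,"spin":0,"fingers":0.2},
    {"dx":0,"dy":0,"dz":0.1,"spin":0,"fingers":0.3},
    {"dx":0,"dy":0,"dz":-1,"spin":0,"fingers":1},
    {"dx":0,"dy":0,"dz":-4,"spin":0,"fingers":1},
    {"dx":0,"dy":0,"dz":-8,"spin":0,"fingers":1},
    {"dx":0,"dy":0,"dz":-10,"spin":0,"fingers":1},
    {"dx":0,"dy":0,"dz":-10,"spin":0,"fingers":1},
  ],
)

```text
time: 6.28
ee_pos: [0.6445, -0.1325, 0.1325]
ee_rot: [[1.0, -0.001, 0.006], [-0.001, -1.0, -0.001], [0.006, 0.001, -1.0]]
wrist_force: [1.2, 0.9, 0.2]
grip_width: 0.996
```

```bash
cat >> h.py <<'E'
def lid(x,y,z,cam='top',tol=.004,r=.05):
    c,P=cloud(cam);Q=P.reshape(-1,3)
    m=(np.hypot(*(Q[:,:2]-[x,y]).T)<r)&(abs(Q[:,2]-z)<tol);S=Q[m]
    print('circle',m.sum(),cv2.minEnclosingCircle((S[:,:2]*1000).astype(np.float32)),'z',S[:,2].mean().round(4))
    return c
E
python3 -c "
from h import *
st();print(d(*SP['P'],.132))
c=lid(*SP['tile'],.026);c=lid(*SP['tile'],.052)
cv2.imwrite('pics/t4.png',c['img'])"
```

```text
6.275 [ 0.6445 -0.1325  0.1325] [1.16 0.9  0.17] 0.996 yaw -0.001 zax [ 0.0058 -0.0012 -1.    ]
[-17.03 -36.14  -0.09]
circle 507 ((641.6817016601562, -134.7320556640625), 34.40796661376953) z 0.0261
circle 85 ((642.1659545898438, -133.48724365234375), 12.033461570739746) z 0.0512
```

View pics/t4.png

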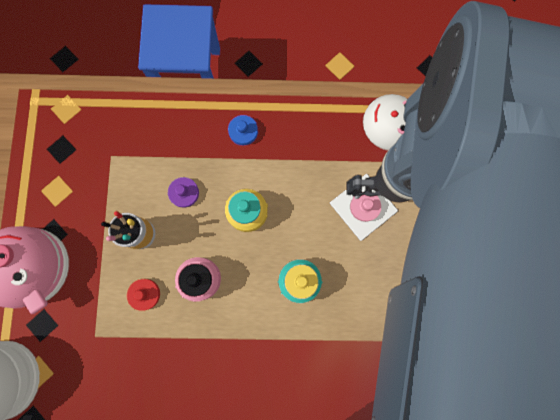

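The pink lid rests on the tile at (368,206) and is free. Next is the black lid.

>>> carry_out(
  plan=[
    {"dx":-2,"dy":-4,"dz":0,"spin":0,"fingers":1},
    {"dx":-4,"dy":-9,"dz":0,"spin":0,"fingers":1},
    {"dx":-6.5,"dy":-14,"dz":0,"spin":0,"fingers":1},
    {"dx":-9,"dy":-19,"dz":0,"spin":0,"fingers":1},
    {"dx":-11.5,"dy":-24,"dz":0,"spin":0,"fingers":1},
    {"dx":-14,"dy":-29,"dz":0,"spin":0,"fingers":1},
    {"dx":-16,"dy":-33.5,"dz":0,"spin":0,"fingers":1},
    {"dx":-17,"dy":-36.1,"dz":0,"spin":0,"fingers":1},
    {"dx":-17,"dy":-36.1,"dz":0,"spin":0,"fingers":1},
    {"dx":-17,"dy":-36.1,"dz":0,"spin":0,"fingers":1},
  ],
)

```text
time: 7.62
ee_pos: [0.4941, 0.0583, 0.1295]
ee_rot: [[0.996, 0.086, -0.004], [0.086, -0.995, 0.051], [0.0, -0.051, -0.999]]
wrist_force: [-1.0, -1.0, 0.2]
grip_width: 1.001
```

```bash
python3 -c "
from h import *
st();print(d(*SP['P'],.072))
c=viewer.camera('wrist');cv2.imwrite('pics/w5.png',c['img'])"
```

```text
7.625 [0.4941 0.0583 0.1295] [-0.99 -0.97  0.18] 1.001 yaw 0.086 zax [-0.0044  0.0512 -0.9987]
[ -0.49 -16.86   6.63]
```

View pics/w5.png

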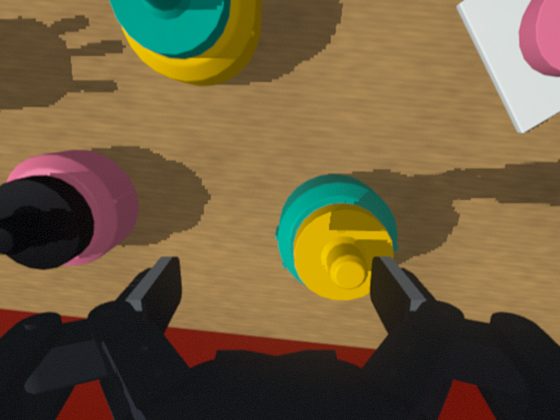

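The arm stopped well short, and slightly tilted. Checking the joints before going on.

```bash
python3 -c "
from h import *
s=env.sense();print(s['joints'].round(3),s['dq'].round(2));st()"
```

```text
[ 0.085  0.25  -0.249  1.072  0.051  3.141] [-0.    0.01  0.01  0.01 -0.   -0.  ]
7.675 [0.4939 0.0583 0.1295] [1.06 0.5  0.21] 0.999 yaw 0.086 zax [-0.0046  0.0512 -0.9987]
```

Joint 6 is at its limit, since q6 ≈ π + yaw − q1. I'll turn to about −π/2 yaw, which stays well within range, and then see whether the 0.05 rad tilt remains.

>>> carry_out(
  plan=[
    {"dx":0,"dy":0,"dz":-1,"spin":0.15,"fingers":1},
    {"dx":0,"dy":0,"dz":-3,"spin":0.33,"fingers":1},
    {"dx":0,"dy":0,"dz":-5,"spin":0.5,"fingers":1},
    {"dx":0,"dy":0,"dz":-5,"spin":0.67,"fingers":1},
    {"dx":0,"dy":0,"dz":-5,"spin":0.84,"fingers":1},
    {"dx":0,"dy":0,"dz":-5,"spin":1.0,"fingers":1},
    {"dx":0,"dy":0,"dz":-5,"spin":1.17,"fingers":1},
    {"dx":0,"dy":0,"dz":-5,"spin":1.34,"fingers":1},
    {"dx":0,"dy":0,"dz":-5,"spin":1.5,"fingers":1},
    {"dx":0,"dy":0,"dz":-5,"spin":1.657,"fingers":1},
    {"dx":0,"dy":0,"dz":-5,"spin":1.657,"fingers":1},
  ],
)

```text
time: 9.05
ee_pos: [0.3294, -0.1713, 0.1807]
ee_rot: [[0.716, -0.685, 0.133], [-0.684, -0.651, 0.329], [-0.139, -0.327, -0.935]]
wrist_force: [-0.2, 0.7, 0.8]
grip_width: 0.998
```

```bash
python3 -c "
from h import *
s=env.sense();print(s['joints'].round(3),s['dq'].round(2));st();print(s['ee_rot'].round(4))"
```

```text
[-0.764  0.073 -0.384  1.253  0.336  3.141] [-0.66 -0.26 -0.33  0.04  0.11  0.  ]
9.05 [ 0.3294 -0.1713  0.1807] [-0.23  0.66  0.81] 0.998 yaw -0.763 zax [ 0.1328  0.3293 -0.9348]
[[ 0.7159 -0.6854  0.1328]
 [-0.6841 -0.6508  0.3293]
 [-0.1393 -0.3266 -0.9348]]
```

The sign was the wrong way round: yaw = q1 − q6 + π. A positive spin pushes joint 6 into its upper stop, and the arm compromised by tilting. Rows can't change tilt while the target is reachable, so I'll turn to the opposite stop and make the mirrored compromise there to take the tilt back out. This is done high and clear of everything.

>>> carry_out(
  plan=[
    {"dx":0,"dy":0,"dz":-2,"spin":-0.1,"fingers":0},
    {"dx":0,"dy":0,"dz":-5,"spin":-0.25,"fingers":0},
    {"dx":0,"dy":0,"dz":-8,"spin":-0.4,"fingers":0},
    {"dx":0,"dy":0,"dz":-8,"spin":-0.58,"fingers":0},
    {"dx":0,"dy":0,"dz":-8,"spin":-0.76,"fingers":0},
    {"dx":0,"dy":0,"dz":-8,"spin":-0.94,"fingers":0},
    {"dx":0,"dy":0,"dz":-8,"spin":-1.12,"fingers":0},
    {"dx":0,"dy":0,"dz":-8,"spin":-1.3,"fingers":0},
    {"dx":0,"dy":0,"dz":-8,"spin":-1.48,"fingers":0},
    {"dx":0,"dy":0,"dz":-8,"spin":-1.66,"fingers":0},
    {"dx":0,"dy":0,"dz":-8,"spin":-1.84,"fingers":0},
    {"dx":0,"dy":0,"dz":-8,"spin":-2.02,"fingers":0},
    {"dx":0,"dy":0,"dz":-8,"spin":-2.2,"fingers":0},
    {"dx":0,"dy":0,"dz":-8,"spin":-2.38,"fingers":0},
    {"dx":0,"dy":0,"dz":-8,"spin":-2.56,"fingers":0},
    {"dx":0,"dy":0,"dz":-8,"spin":-2.74,"fingers":0},
    {"dx":0,"dy":0,"dz":-8,"spin":-2.74,"fingers":0},
  ],
)

```text
time: 11.18
ee_pos: [0.3189, -0.1979, 0.2555]
ee_rot: [[-0.39, 0.911, 0.133], [0.885, 0.331, 0.329], [0.256, 0.246, -0.935]]
wrist_force: [-0.8, -0.8, -0.1]
grip_width: 0.499
```

```bash
python3 -c "
from h import *
s=env.sense();print(s['joints'].round(3),s['dq'].round(2));st();print(s['ee_rot'].round(4))"
```

```text
[-0.828  0.073 -0.194  1.465  0.326  0.334] [ 0.    0.   -0.   -0.    0.    0.11]
11.175 [ 0.3189 -0.1979  0.2555] [-0.83 -0.77 -0.14] 0.499 yaw 1.986 zax [ 0.1329  0.3291 -0.9349]
[[-0.39    0.9112  0.1329]
 [ 0.8845  0.3306  0.3291]
 [ 0.256   0.2459 -0.9349]]
```

>>> carry_out(
  plan=[
    {"dx":0,"dy":0,"dz":0,"spin":-0.18,"fingers":0},
    {"dx":0,"dy":0,"dz":0,"spin":-0.36,"fingers":0},
    {"dx":0,"dy":0,"dz":0,"spin":-0.54,"fingers":0},
    {"dx":0,"dy":0,"dz":0,"spin":-0.72,"fingers":0},
    {"dx":0,"dy":0,"dz":0,"spin":-0.9,"fingers":0},
    {"dx":0,"dy":0,"dz":0,"spin":-1.08,"fingers":0},
    {"dx":0,"dy":0,"dz":0,"spin":-1.26,"fingers":0},
    {"dx":0,"dy":0,"dz":0,"spin":-1.44,"fingers":0},
    {"dx":0,"dy":0,"dz":0,"spin":-1.62,"fingers":0},
    {"dx":0,"dy":0,"dz":0,"spin":-1.8,"fingers":0},
    {"dx":0,"dy":0,"dz":0,"spin":-1.98,"fingers":0},
    {"dx":0,"dy":0,"dz":0,"spin":-2.16,"fingers":0},
    {"dx":0,"dy":0,"dz":0,"spin":-2.34,"fingers":0},
    {"dx":0,"dy":0,"dz":0,"spin":-2.52,"fingers":0},
    {"dx":0,"dy":0,"dz":0,"spin":-2.7,"fingers":0},
    {"dx":0,"dy":0,"dz":0,"spin":-2.88,"fingers":0},
    {"dx":0,"dy":0,"dz":0,"spin":-3.05,"fingers":0},
    {"dx":0,"dy":0,"dz":0,"spin":-3.05,"fingers":0},
  ],
)

```text
time: 13.42
ee_pos: [0.3189, -0.198, 0.2555]
ee_rot: [[0.3, -0.945, 0.133], [-0.912, -0.244, 0.329], [-0.278, -0.22, -0.935]]
wrist_force: [-0.5, 0.6, -0.6]
grip_width: 0.501
```

```bash
python3 -c "
from h import *
s=env.sense();print(s['joints'].round(3),s['dq'].round(2));st();print(s['ee_rot'].round(4))"
```

```text
[-0.828  0.073 -0.194  1.465  0.326 -2.711] [-0.   -0.   -0.    0.    0.    0.08]
13.425 [ 0.3189 -0.198   0.2555] [-0.52  0.59 -0.6 ] 0.501 yaw -1.253 zax [ 0.1329  0.329  -0.9349]
[[ 0.3004 -0.9445  0.1329]
 [-0.9123 -0.2439  0.329 ]
 [-0.2783 -0.2201 -0.9349]]
```

>>> carry_out(
  plan=[
    {"dx":0,"dy":0,"dz":0,"spin":-0.18,"fingers":0},
    {"dx":0,"dy":0,"dz":0,"spin":-0.36,"fingers":0},
    {"dx":0,"dy":0,"dz":0,"spin":-0.54,"fingers":0},
    {"dx":0,"dy":0,"dz":0,"spin":-0.72,"fingers":0},
    {"dx":0,"dy":0,"dz":0,"spin":-0.9,"fingers":0},
    {"dx":0,"dy":0,"dz":0,"spin":-1.08,"fingers":0},
    {"dx":0,"dy":0,"dz":0,"spin":-1.23,"fingers":0},
    {"dx":0,"dy":0,"dz":0,"spin":-1.23,"fingers":0},
  ],
)

```text
time: 14.42
ee_pos: [0.3773, -0.0436, 0.255]
ee_rot: [[0.949, -0.282, 0.141], [-0.306, -0.932, 0.192], [0.077, -0.225, -0.971]]
wrist_force: [0.8, -0.0, -0.3]
grip_width: 0.5
```

```bash
python3 -c "
from h import *
s=env.sense();print(s['joints'].round(3),s['dq'].round(2));st();print(s['ee_rot'].round(4))"
```

```text
[-0.303 -0.124 -0.354  1.262  0.227 -3.133] [ 0.63 -0.25 -0.23 -0.2  -0.01  0.  ]
14.425 [ 0.3773 -0.0436  0.255 ] [ 0.81 -0.01 -0.35] 0.5 yaw -0.312 zax [ 0.1412  0.1919 -0.9712]
[[ 0.9488 -0.2825  0.1412]
 [-0.3062 -0.9324  0.1919]
 [ 0.0774 -0.2253 -0.9712]]
```

>>> carry_out(
  plan=[
    {"dx":0,"dy":0,"dz":0,"spin":-0.18,"fingers":0},
    {"dx":0,"dy":0,"dz":0,"spin":-0.36,"fingers":0},
    {"dx":0,"dy":0,"dz":0,"spin":-0.54,"fingers":0},
    {"dx":0,"dy":0,"dz":0,"spin":-0.72,"fingers":0},
    {"dx":0,"dy":0,"dz":0,"spin":-0.9,"fingers":0},
    {"dx":0,"dy":0,"dz":0,"spin":-1.0,"fingers":0},
    {"dx":0,"dy":0,"dz":0,"spin":-1.0,"fingers":0},
    {"dx":0,"dy":0,"dz":0,"spin":-1.0,"fingers":0},
  ],
)

```text
time: 15.42
ee_pos: [0.2784, 0.1613, 0.2551]
ee_rot: [[0.831, 0.516, 0.207], [0.509, -0.856, 0.089], [0.223, 0.031, -0.974]]
wrist_force: [0.4, 0.9, 0.5]
grip_width: 0.499
```

```bash
python3 -c "
from h import *
s=env.sense();print(s['joints'].round(3),s['dq'].round(2));st();print(s['ee_rot'].round(4))"
```

```text
[ 0.559 -0.376 -0.535  1.187 -0.034 -3.133] [ 0.7  -0.3  -0.19  0.06  0.08  0.  ]
15.425 [0.2784 0.1613 0.2551] [0.39 0.86 0.52] 0.499 yaw 0.549 zax [ 0.2068  0.0891 -0.9743]
[[ 0.8314  0.5158  0.2068]
 [ 0.509  -0.8561  0.0891]
 [ 0.223   0.0312 -0.9743]]
```

Tilt is down from 0.36 to 0.22 rad, and what is left points radially outward (azimuth 0.41, q1 = 0.56). I'll come off the stop towards the working yaw. Then I'll use the inner reach limit, where the compromise should lean the tool inward.

```bash
python3 -c "
from h import *
s=env.sense();p=s['ee_pos'];u=np.array([np.cos(.42),np.sin(.42),0])
for k in (.05,.1): print(((-k*u)@s['ee_rot']*100).round(1))
c=viewer.camera('scene');cv2.imwrite('pics/s6.png',c['img'])"
```

```text
[-4.8 -0.6 -1.1]
[-9.7 -1.2 -2.3]
```

View pics/s6.png

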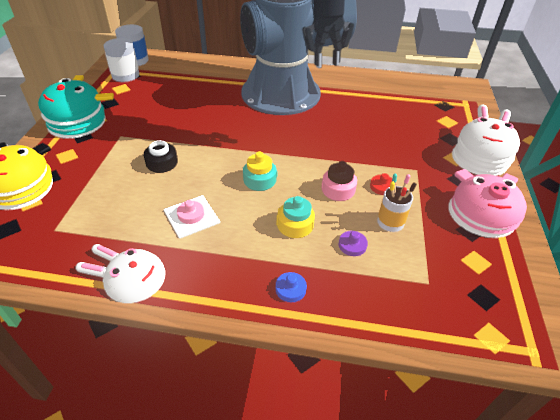

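The scene is intact: pink lid on the tile (190,211), black pot bare (160,156), and the gripper up beside the base (328,45).

>>> carry_out(
  plan=[
    {"dx":0,"dy":0,"dz":0,"spin":0.18,"fingers":0},
    {"dx":0,"dy":0,"dz":0,"spin":0.36,"fingers":0},
    {"dx":0,"dy":0,"dz":0,"spin":0.54,"fingers":0},
    {"dx":0,"dy":0,"dz":0,"spin":0.72,"fingers":0},
    {"dx":0,"dy":0,"dz":0,"spin":0.9,"fingers":0},
    {"dx":0,"dy":0,"dz":0,"spin":1.08,"fingers":0},
    {"dx":-1,"dy":-0.1,"dz":-0.2,"spin":1.26,"fingers":0},
    {"dx":-2,"dy":-0.2,"dz":-0.4,"spin":1.4,"fingers":0},
    {"dx":-3,"dy":-0.4,"dz":-0.7,"spin":1.5,"fingers":0},
    {"dx":-4,"dy":-0.5,"dz":-0.9,"spin":1.5,"fingers":0},
    {"dx":-5,"dy":-0.6,"dz":-1.1,"spin":1.5,"fingers":0},
    {"dx":-5,"dy":-0.6,"dz":-1.1,"spin":1.5,"fingers":0},
  ],
)

```text
time: 16.98
ee_pos: [0.229, 0.1406, 0.2545]
ee_rot: [[0.578, -0.79, 0.206], [-0.815, -0.572, 0.092], [0.045, -0.221, -0.974]]
wrist_force: [-0.0, 0.7, 0.7]
grip_width: 0.497
```

```bash
cat >>h.py <<'E'
def full():
    s=env.sense();print(s['joints'].round(3),s['dq'].round(2));st()
    z=s['ee_rot'][:,2];p=s['ee_pos'];print('tilt',np.hypot(z[0],z[1]).round(4),'az',np.arctan2(z[1],z[0]).round(3),'posaz',np.arctan2(p[1],p[0]).round(3),'r',np.hypot(p[0],p[1]).round(3))
    return s
E
python3 -c "
from h import *
s=full();u=np.array([np.cos(.42),np.sin(.42),0])
for k in (.05,.1): print(((-k*u)@s['ee_rot']*100).round(1),(np.array([0,0,-k])@s['ee_rot']*100).round(1))"
```

```text
[ 0.598 -0.494 -0.594  1.247 -0.04  -1.599] [-0.    0.02  0.01 -0.01  0.   -0.01]
16.975 [0.229  0.1406 0.2545] [-0.01  0.67  0.66] 0.497 yaw -0.954 zax [ 0.2059  0.0919 -0.9743]
tilt 0.2254 az 0.42 posaz 0.551 r 0.269
[-1.   4.8 -1.1] [-0.2  1.1  4.9]
[-2.   9.5 -2.3] [-0.5  2.2  9.7]
```

```bash
python3 -c "
from h import *
for n in ('scene','top'):
    c,P=cloud(n);Q=P.reshape(-1,3);Q=Q[np.isfinite(Q[:,0])]
    m=(np.abs(Q[:,0])<.6)&(np.abs(Q[:,1])<.75)&(Q[:,2]>.02)&(Q[:,2]<.8)&(np.hypot(Q[:,0],Q[:,1])>.12)
    S=Q[m];H={}
    for p in S:
        k=(round(p[0],1),round(p[1],1));H[k]=max(H.get(k,0),round(p[2],2))
    print(n,{k:v for k,v in sorted(H.items()) if k[0]<.4})
" | tr -d ' '
```

```text
scene{(np.float64(-0.2),np.float64(-0.6)):np.float64(0.13),(np.float64(-0.1),np.float64(-0.6)):np.float64(0.13),(np.float64(-0.1),np.float64(-0.5)):np.float64(0.12),(np.float64(-0.1),np.float64(0.2)):np.float64(0.31),(np.float64(-0.0),np.float64(-0.6)):np.float64(0.13),(np.float64(-0.0),np.float64(-0.5)):np.float64(0.12),(np.float64(0.0),np.float64(-0.1)):np.float64(0.32),(np.float64(-0.0),np.float64(0.1)):np.float64(0.3),(np.float64(-0.0),np.float64(0.2)):np.float64(0.31),(np.float64(0.1),np.float64(-0.1)):np.float64(0.32),(np.float64(0.1),np.float64(-0.0)):np.float64(0.29),(np.float64(0.1),np.float64(0.1)):np.float64(0.04),(np.float64(0.1),np.float64(0.6)):np.float64(0.1),(np.float64(0.1),np.float64(0.7)):np.float64(0.1),(np.float64(0.2),np.float64(-0.7)):np.float64(0.1),(np.float64(0.2),np.float64(-0.6)):np.float64(0.13),(np.float64(0.2),np.float64(-0.5)):np.float64(0.04),(np.float64(0.2),np.float64(0.1)):np.float64(0.41),(np.float64(0.2),np.float64(0.2)):np.float64(0.41),(np.float64(0.2),np.float64(0.6)):np.float64(0.12),(np.float64(0.2),np.float64(0.7)):np.float64(0.12),(np.float64(0.3),np.float64(-0.7)):np.float64(0.13),(np.float64(0.3),np.float64(-0.6)):np.float64(0.14),(np.float64(0.3),np.float64(-0.5)):np.float64(0.12),(np.float64(0.3),np.float64(0.1)):np.float64(0.36),(np.float64(0.3),np.float64(0.2)):np.float64(0.37),(np.float64(0.3),np.float64(0.6)):np.float64(0.13),(np.float64(0.3),np.float64(0.7)):np.float64(0.12)}
top{(np.float64(0.2),np.float64(0.6)):np.float64(0.1),(np.float64(0.3),np.float64(-0.5)):np.float64(0.09),(np.float64(0.3),np.float64(0.6)):np.float64(0.1)}
```

```bash
python3 -c "
from h import *
s=env.sense();p=s['ee_pos'];R=s['ee_rot']
a=np.linspace(.551,-2.1,19)[1:];
for i,t in enumerate(a):
    f=min(1,(i+1)/6); r=.269+.06*f; q=np.array([r*np.cos(t),r*np.sin(t),.2545+.05*f])
    print(((q-p)@R*100).round(1), round(1.15*(i+1)/18,2))"
```

```text
[ 4.2 -0.5 -0.5] 0.06
[ 8.5 -0.5 -1.2] 0.13
[12.9  0.3 -2. ] 0.19
[17.2  1.7 -3. ] 0.26
[21.3  3.9 -4.2] 0.32
[25.2  6.7 -5.5] 0.38
[27.7 10.7 -6.3] 0.45
[29.6 15.1 -7.2] 0.51
[30.8 19.7 -8.2] 0.57
[31.3 24.4 -9.2] 0.64
[ 31.1  29.1 -10.3] 0.7
[ 30.2  33.7 -11.4] 0.77
[ 28.6  38.2 -12.5] 0.83
[ 26.4  42.3 -13.5] 0.89
[ 23.5  46.1 -14.5] 0.96
[ 20.1  49.4 -15.4] 1.02
[ 16.3  52.2 -16.2] 1.09
[ 12.   54.5 -16.9] 1.15
```

>>> carry_out(
  plan=[
    {"dx":4.2,"dy":-0.5,"dz":-0.5,"spin":0.06,"fingers":0},
    {"dx":8.5,"dy":-0.5,"dz":-1.2,"spin":0.13,"fingers":0},
    {"dx":12.9,"dy":0.3,"dz":-2,"spin":0.19,"fingers":0},
    {"dx":17.2,"dy":1.7,"dz":-3,"spin":0.26,"fingers":0},
    {"dx":21.3,"dy":3.9,"dz":-4.2,"spin":0.32,"fingers":0},
    {"dx":25.2,"dy":6.7,"dz":-5.5,"spin":0.38,"fingers":0},
    {"dx":27.7,"dy":10.7,"dz":-6.3,"spin":0.45,"fingers":0},
    {"dx":29.6,"dy":15.1,"dz":-7.2,"spin":0.51,"fingers":0},
    {"dx":30.8,"dy":19.7,"dz":-8.2,"spin":0.57,"fingers":0},
    {"dx":31.3,"dy":24.4,"dz":-9.2,"spin":0.64,"fingers":0},
    {"dx":31.1,"dy":29.1,"dz":-10.3,"spin":0.7,"fingers":0},
    {"dx":30.2,"dy":33.7,"dz":-11.4,"spin":0.77,"fingers":0},
    {"dx":28.6,"dy":38.2,"dz":-12.5,"spin":0.83,"fingers":0},
    {"dx":26.4,"dy":42.3,"dz":-13.5,"spin":0.89,"fingers":0},
    {"dx":23.5,"dy":46.1,"dz":-14.5,"spin":0.96,"fingers":0},
    {"dx":20.1,"dy":49.4,"dz":-15.4,"spin":1.02,"fingers":0},
    {"dx":16.3,"dy":52.2,"dz":-16.2,"spin":1.09,"fingers":0},
    {"dx":16.3,"dy":52.2,"dz":-16.2,"spin":1.09,"fingers":0},
  ],
)

```text
time: 19.32
ee_pos: [-0.1127, -0.3111, 0.304]
ee_rot: [[-0.449, -0.872, 0.196], [-0.876, 0.473, 0.095], [-0.176, -0.129, -0.976]]
wrist_force: [-0.0, 0.2, -0.4]
grip_width: 0.498
```

```bash
python3 -c "
from h import *
s=full()"
```

```text
[-2.044  0.02  -0.097  1.631  0.132 -3.141] [ 0.06 -0.01 -0.01 -0.    0.02 -0.  ]
19.325 [-0.1127 -0.3111  0.304 ] [-0.    0.21 -0.35] 0.498 yaw -2.044 zax [ 0.1964  0.0952 -0.9759]
tilt 0.2182 az 0.451 posaz -1.918 r 0.331
```

>>> carry_out(
  plan=[
    {"dx":0,"dy":0,"dz":0,"spin":-0.18,"fingers":0},
    {"dx":0,"dy":0,"dz":0,"spin":-0.36,"fingers":0},
    {"dx":0,"dy":0,"dz":0,"spin":-0.54,"fingers":0},
    {"dx":0,"dy":0,"dz":0,"spin":-0.72,"fingers":0},
    {"dx":0,"dy":0,"dz":0,"spin":-0.8,"fingers":0},
    {"dx":0,"dy":0,"dz":0,"spin":-0.8,"fingers":0},
  ],
)

```text
time: 20.08
ee_pos: [0.0667, -0.2987, 0.3036]
ee_rot: [[0.137, -0.988, 0.072], [-0.989, -0.132, 0.063], [-0.052, -0.079, -0.995]]
wrist_force: [0.3, -0.1, -0.2]
grip_width: 0.502
```

```bash
python3 -c "
from h import *
s=full()"
```

```text
[-1.433 -0.141 -0.226  1.538  0.08  -3.141] [ 0.65 -0.25 -0.21 -0.09  0.13  0.  ]
20.075 [ 0.0667 -0.2987  0.3036] [ 0.29 -0.09 -0.21] 0.502 yaw -1.434 zax [ 0.0715  0.0627 -0.9955]
tilt 0.0951 az 0.72 posaz -1.351 r 0.306
```

>>> carry_out(
  plan=[
    {"dx":0,"dy":0,"dz":0,"spin":-0.18,"fingers":0},
    {"dx":0,"dy":0,"dz":0,"spin":-0.36,"fingers":0},
    {"dx":0,"dy":0,"dz":0,"spin":-0.45,"fingers":0},
    {"dx":0,"dy":0,"dz":0,"spin":-0.45,"fingers":0},
  ],
)

```text
time: 20.58
ee_pos: [0.1577, -0.2465, 0.3035]
ee_rot: [[0.507, -0.862, 0.023], [-0.862, -0.506, 0.03], [-0.014, -0.035, -0.999]]
wrist_force: [-0.4, 0.0, 0.2]
grip_width: 0.499
```

```bash
python3 -c "
from h import *
s=full()"
```

```text
[-1.039 -0.203 -0.272  1.516  0.035 -3.141] [ 0.06 -0.02 -0.01 -0.    0.13  0.  ]
20.575 [ 0.1577 -0.2465  0.3035] [-0.42  0.05  0.22] 0.499 yaw -1.039 zax [ 0.0228  0.0295 -0.9993]
tilt 0.0373 az 0.913 posaz -1.002 r 0.293
```

>>> carry_out(
  plan=[
    {"dx":0,"dy":0,"dz":0,"spin":-0.15,"fingers":0},
    {"dx":0,"dy":0,"dz":0,"spin":-0.3,"fingers":0},
    {"dx":0,"dy":0,"dz":0,"spin":-0.3,"fingers":0},
  ],
)

```text
time: 20.95
ee_pos: [0.2003, -0.204, 0.3035]
ee_rot: [[0.709, -0.705, -0.011], [-0.705, -0.709, -0.005], [-0.004, 0.011, -1.0]]
wrist_force: [0.1, -0.1, -0.1]
grip_width: 0.498
```

```bash
python3 -c "
from h import *
s=full()"
```

```text
[-0.782 -0.225 -0.288  1.512 -0.011 -3.141] [-0.07  0.01  0.01 -0.   -0.    0.  ]
20.95 [ 0.2003 -0.204   0.3035] [ 0.05 -0.08 -0.13] 0.498 yaw -0.782 zax [-0.011  -0.0052 -0.9999]
tilt 0.0122 az -2.7 posaz -0.795 r 0.286
```

Tilt is down to 0.012 rad, which is good. From now on I work at yaw −π/2, with joint 6 mid-range. Going over the black lid.

```bash
python3 -c "
from h import *
print(d(.4745,.229,.30),d(.4745,.229,.15))"
```

```text
[-11.08 -50.05  -0.18] [-11.01 -50.22  14.82]
```

>>> carry_out(
  plan=[
    {"dx":-0.5,"dy":-2,"dz":0,"spin":0.12,"fingers":1},
    {"dx":-1.5,"dy":-6,"dz":0,"spin":0.28,"fingers":1},
    {"dx":-2.4,"dy":-11,"dz":0,"spin":0.44,"fingers":1},
    {"dx":-3.5,"dy":-16,"dz":0,"spin":0.6,"fingers":1},
    {"dx":-4.6,"dy":-21,"dz":0,"spin":0.72,"fingers":1},
    {"dx":-5.7,"dy":-26,"dz":0,"spin":0.79,"fingers":1},
    {"dx":-6.8,"dy":-31,"dz":0,"spin":0.79,"fingers":1},
    {"dx":-7.9,"dy":-36,"dz":1,"spin":0.79,"fingers":1},
    {"dx":-9,"dy":-41,"dz":3,"spin":0.79,"fingers":1},
    {"dx":-10.1,"dy":-46,"dz":6,"spin":0.79,"fingers":1},
    {"dx":-11,"dy":-50.2,"dz":10,"spin":0.79,"fingers":1},
    {"dx":-11,"dy":-50.2,"dz":14,"spin":0.79,"fingers":1},
    {"dx":-11,"dy":-50.2,"dz":14.8,"spin":0.79,"fingers":1},
    {"dx":-11,"dy":-50.2,"dz":14.8,"spin":0.79,"fingers":1},
    {"dx":-11,"dy":-50.2,"dz":14.8,"spin":0.79,"fingers":1},
  ],
)

```text
time: 22.82
ee_pos: [0.4754, 0.2286, 0.152]
ee_rot: [[-0.003, -1.0, -0.009], [-1.0, 0.003, -0.004], [0.004, 0.009, -1.0]]
wrist_force: [-0.7, -0.0, 0.3]
grip_width: 0.998
```

```bash
python3 -c "
from h import *
s=full();print(d(.4745,.229,.1),d(.4745,.229,.072))
c=viewer.camera('wrist');cv2.imwrite('pics/w7.png',c['img'])"
```

```text
[ 0.448  0.305 -0.115  1.16   0.    -1.12 ] [ 0.01 -0.   -0.   -0.   -0.   -0.  ]
22.825 [0.4754 0.2286 0.152 ] [-0.74 -0.04  0.26] 0.998 yaw -1.573 zax [-0.0088 -0.004  -1.    ]
tilt 0.0097 az -2.716 posaz 0.448 r 0.528
[-0.06  0.05  5.2 ] [-0.07  0.02  8.  ]
```

View pics/w7.png

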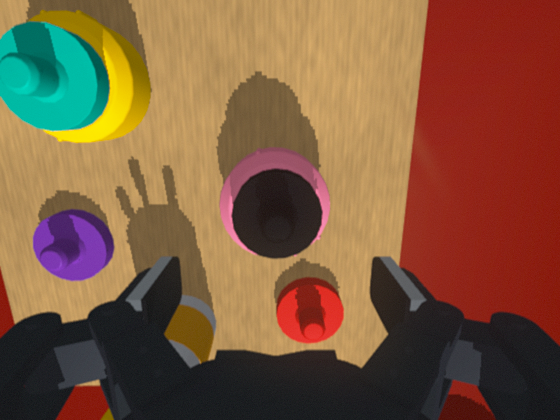

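The black lid (277,213) is centred between the fingers. The red lid (310,312) and the tin (190,340) stay clear.

>>> carry_out(
  plan=[
    {"dx":0,"dy":0,"dz":3,"spin":0,"fingers":1},
    {"dx":0,"dy":0,"dz":6,"spin":0,"fingers":1},
    {"dx":-0.1,"dy":0,"dz":7.6,"spin":0,"fingers":1},
    {"dx":-0.1,"dy":0,"dz":7.9,"spin":0,"fingers":0.6},
    {"dx":-0.1,"dy":0,"dz":7.9,"spin":0,"fingers":0},
    {"dx":-0.1,"dy":0,"dz":7.9,"spin":0,"fingers":-1},
    {"dx":-0.1,"dy":0,"dz":7.9,"spin":0,"fingers":-1},
    {"dx":-0.1,"dy":0,"dz":7.9,"spin":0,"fingers":-1},
    {"dx":-0.1,"dy":0,"dz":7.9,"spin":0,"fingers":-1},
  ],
)

```text
time: 24.0
ee_pos: [0.4752, 0.2296, 0.0738]
ee_rot: [[-0.002, -1.0, -0.007], [-1.0, 0.002, -0.003], [0.003, 0.007, -1.0]]
wrist_force: [-1.3, 0.1, 7.3]
grip_width: 0.264
```

```bash
python3 -c "
from h import *
st()"
```

```text
24.0 [0.4752 0.2296 0.0738] [-1.31  0.1   7.34] 0.264 yaw -1.573 zax [-0.0074 -0.0033 -1.    ]
```

>>> carry_out(
  plan=[
    {"dx":0,"dy":0,"dz":-1,"spin":0,"fingers":-1},
    {"dx":0,"dy":0,"dz":-3,"spin":0,"fingers":-1},
    {"dx":0,"dy":0,"dz":-5.5,"spin":0,"fingers":-1},
    {"dx":0,"dy":0,"dz":-7,"spin":0,"fingers":-1},
    {"dx":0,"dy":0,"dz":-7,"spin":0,"fingers":-1},
    {"dx":0,"dy":0,"dz":-7,"spin":0,"fingers":-1},
  ],
)

```text
time: 24.75
ee_pos: [0.4754, 0.2297, 0.1432]
ee_rot: [[-0.002, -1.0, -0.008], [-1.0, 0.002, -0.004], [0.004, 0.008, -1.0]]
wrist_force: [-0.3, -1.3, -0.9]
grip_width: 0.263
```

```bash
python3 -c "
from h import *
s=full();print(d(*SP['B'],.143))
c=viewer.camera('wrist');cv2.imwrite('pics/w8.png',c['img']);c=lid(*s['ee_pos'][:2],s['ee_pos'][2]-.004,tol=.007)"
```

```text
[ 0.45   0.31  -0.131  1.139  0.    -1.118] [-0.    0.01 -0.01  0.   -0.    0.  ]
24.75 [0.4754 0.2297 0.1432] [-0.31 -1.3  -0.9 ] 0.263 yaw -1.573 zax [-0.0082 -0.0037 -1.    ]
tilt 0.009 az -2.717 posaz 0.45 r 0.528
[50.93  2.12  0.22]
circle 371 ((475.0155334472656, 225.5651092529297), 33.19493865966797) z 0.1382
```

View pics/w8.png

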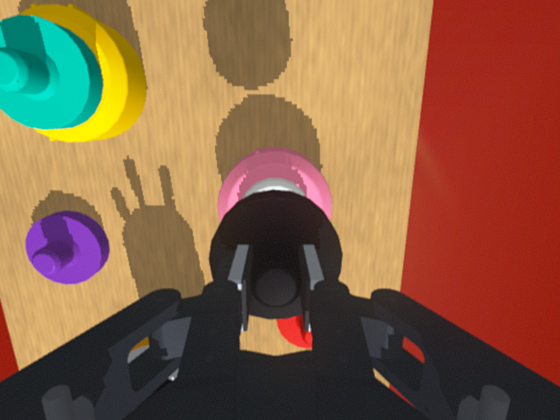

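>>> carry_out(
  plan=[
    {"dx":3,"dy":0.1,"dz":0,"spin":0,"fingers":-1},
    {"dx":7.5,"dy":0.3,"dz":0,"spin":0,"fingers":-1},
    {"dx":12.5,"dy":0.5,"dz":0,"spin":0,"fingers":-1},
    {"dx":17.5,"dy":0.7,"dz":0,"spin":0,"fingers":-1},
    {"dx":22.5,"dy":0.9,"dz":0,"spin":0,"fingers":-1},
    {"dx":27.5,"dy":1.1,"dz":0,"spin":0,"fingers":-1},
    {"dx":32.5,"dy":1.3,"dz":0,"spin":0,"fingers":-1},
    {"dx":37.5,"dy":1.5,"dz":0,"spin":0,"fingers":-1},
    {"dx":42.5,"dy":1.7,"dz":0,"spin":0,"fingers":-1},
    {"dx":47,"dy":1.9,"dz":0,"spin":0,"fingers":-1},
    {"dx":50,"dy":2.1,"dz":0,"spin":0,"fingers":-1},
    {"dx":50.9,"dy":2.1,"dz":0.2,"spin":0,"fingers":-1},
    {"dx":50.9,"dy":2.1,"dz":0.2,"spin":0,"fingers":-1},
    {"dx":50.9,"dy":2.1,"dz":0.2,"spin":0,"fingers":-1},
  ],
)

```text
time: 26.6
ee_pos: [0.4531, -0.2782, 0.1431]
ee_rot: [[-0.001, -1.0, -0.009], [-1.0, 0.001, -0.004], [0.004, 0.009, -1.0]]
wrist_force: [0.7, 0.3, -0.3]
grip_width: 0.26
```

```bash
python3 -c "
from h import *
s=full();print(d(*SP['B'],.074))
c=lid(*s['ee_pos'][:2],s['ee_pos'][2]-.004,tol=.007);cv2.imwrite('pics/t9.png',c['img'])
c,P=cloud('top');Q=P.reshape(-1,3);m=(np.hypot(*(Q[:,:2]-SP['B']).T)<.06)&(abs(Q[:,2]-.047)<.006);print(m.sum(),cv2.minEnclosingCircle((Q[m][:,:2]*1000).astype(np.float32)))
c=viewer.camera('scene');cv2.imwrite('pics/s9.png',cv2.resize(c['img'][60:260,80:330],None,fx=3,fy=3))"
```

```text
[-0.546  0.315 -0.125  1.137 -0.008 -2.115] [ 0. -0.  0.  0. -0. -0.]
26.6 [ 0.4531 -0.2782  0.1431] [ 0.69  0.32 -0.35] 0.26 yaw -1.572 zax [-0.009  -0.0035 -1.    ]
tilt 0.0096 az -2.769 posaz -0.551 r 0.532
[ 0.1  -0.05  6.91]
circle 606 ((453.81146240234375, -277.5982971191406), 34.05109786987305) z 0.139
692 ((452.4836120605469, -280.7498779296875), 46.74314498901367)
```

View pics/s9.png

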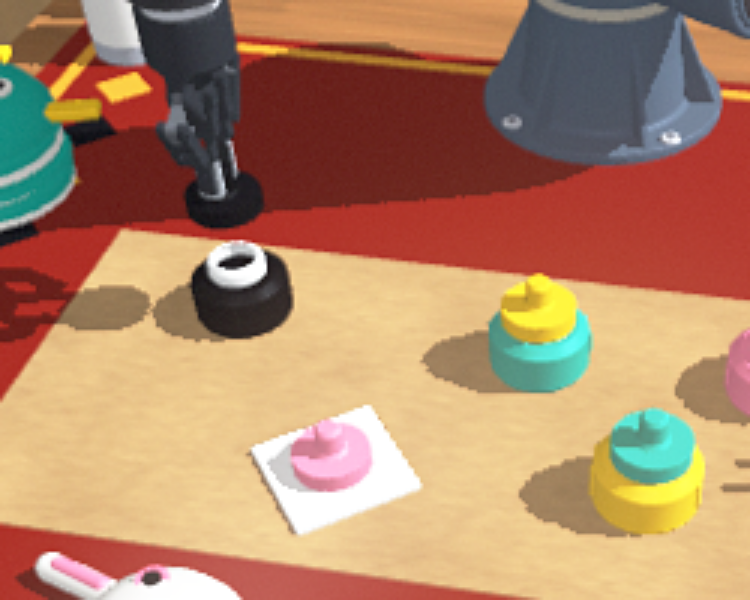

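The lid is held level above the black pot. By the camera it is about 2.5 mm off in y, so I correct that while lowering.

>>> carry_out(
  plan=[
    {"dx":0.25,"dy":0.1,"dz":2,"spin":0,"fingers":-1},
    {"dx":0.25,"dy":0.1,"dz":4,"spin":0,"fingers":-1},
    {"dx":0.25,"dy":0.1,"dz":5.3,"spin":0,"fingers":-1},
    {"dx":0.25,"dy":0.1,"dz":6,"spin":0,"fingers":-1},
    {"dx":0.25,"dy":0.1,"dz":6.5,"spin":0,"fingers":-1},
    {"dx":0.25,"dy":0.1,"dz":6.9,"spin":0,"fingers":-1},
    {"dx":0.25,"dy":0.1,"dz":6.9,"spin":0,"fingers":-1},
    {"dx":0.25,"dy":0.1,"dz":6.9,"spin":0,"fingers":-1},
  ],
)

```text
time: 27.75
ee_pos: [0.4518, -0.2814, 0.0746]
ee_rot: [[-0.001, -1.0, -0.008], [-1.0, 0.001, -0.004], [0.004, 0.008, -1.0]]
wrist_force: [-0.1, -0.2, -0.6]
grip_width: 0.259
```

>>> carry_out(
  plan=[
    {"dx":0,"dy":0,"dz":0.1,"spin":0,"fingers":-1},
    {"dx":0,"dy":0,"dz":0.1,"spin":0,"fingers":-1},
    {"dx":0,"dy":0,"dz":0.1,"spin":0,"fingers":0},
    {"dx":0,"dy":0,"dz":0.1,"spin":0,"fingers":0.3},
    {"dx":0,"dy":0,"dz":0.1,"spin":0,"fingers":0.5},
    {"dx":0,"dy":0,"dz":-1,"spin":0,"fingers":1},
    {"dx":0,"dy":0,"dz":-4,"spin":0,"fingers":1},
    {"dx":0,"dy":0,"dz":-6,"spin":0,"fingers":1},
    {"dx":0,"dy":0,"dz":-6,"spin":0,"fingers":1},
    {"dx":0,"dy":0,"dz":-6,"spin":0,"fingers":1},
  ],
)

```text
time: 29.0
ee_pos: [0.4521, -0.281, 0.1343]
ee_rot: [[-0.001, -1.0, -0.009], [-1.0, 0.001, -0.004], [0.004, 0.008, -1.0]]
wrist_force: [-0.6, -0.2, -0.9]
grip_width: 0.997
```

```bash
python3 -c "
from h import *
s=full();print(d(.642,-.1335,.132),d(.642,-.1335,.03))
c=lid(*SP['B'],.070);c=lid(*SP['B'],.048,r=.06,tol=.005)
cv2.imwrite('pics/t10.png',c['img'])
c=viewer.camera('scene');cv2.imwrite('pics/s10.png',cv2.resize(c['img'][60:260,80:330],None,fx=3,fy=3))"
```

```text
[-0.551  0.32  -0.14   1.116 -0.008 -2.121] [ 0.    0.01 -0.01 -0.    0.   -0.  ]
29.0 [ 0.4521 -0.281   0.1343] [-0.57 -0.2  -0.91] 0.997 yaw -1.572 zax [-0.0085 -0.004  -1.    ]
tilt 0.0094 az -2.704 posaz -0.556 r 0.532
[-1.478e+01 -1.897e+01  1.000e-02] [-14.82 -19.06  10.21]
circle 719 ((452.0046691894531, -281.5414733886719), 34.704227447509766) z 0.0702
circle 468 ((452.8578186035156, -280.4576110839844), 46.268028259277344) z 0.0476
```

View pics/s10.png

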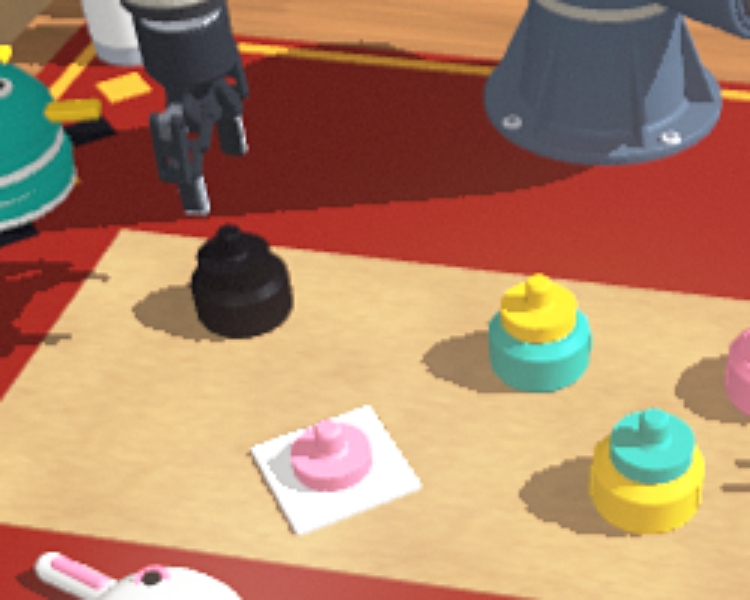

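The black lid is seated: disc top z = 0.070, about 1 mm off the pot axis. Fetching the pink lid from the tile.

>>> carry_out(
  plan=[
    {"dx":-2,"dy":-2.5,"dz":0,"spin":0,"fingers":1},
    {"dx":-5,"dy":-6.4,"dz":0,"spin":0,"fingers":1},
    {"dx":-8,"dy":-10.3,"dz":0,"spin":0,"fingers":1},
    {"dx":-11,"dy":-14.2,"dz":0,"spin":0,"fingers":1},
    {"dx":-14,"dy":-18,"dz":0,"spin":0,"fingers":1},
    {"dx":-14.8,"dy":-19,"dz":1.5,"spin":0,"fingers":1},
    {"dx":-14.8,"dy":-19,"dz":4,"spin":0,"fingers":1},
    {"dx":-14.8,"dy":-19,"dz":6.5,"spin":0,"fingers":1},
    {"dx":-14.8,"dy":-19,"dz":6.5,"spin":0,"fingers":0.8},
    {"dx":-14.8,"dy":-19,"dz":6.5,"spin":0,"fingers":0.6},
    {"dx":-14.8,"dy":-19,"dz":6.5,"spin":0,"fingers":0.6},
  ],
)

```text
time: 30.52
ee_pos: [0.642, -0.1337, 0.0678]
ee_rot: [[-0.002, -1.0, -0.008], [-1.0, 0.002, -0.004], [0.004, 0.008, -1.0]]
wrist_force: [-0.3, -0.4, 0.1]
grip_width: 0.798
```

```bash
python3 -c "
from h import *
s=full();print(d(.6425,-.1335,.029))
c=viewer.camera('wrist');cv2.imwrite('pics/w11.png',c['img'])"
```

```text
[-0.203  0.61   0.14   1.108 -0.005 -1.772] [ 0.  0. -0. -0.  0.  0.]
30.525 [ 0.642  -0.1337  0.0678] [-0.28 -0.43  0.12] 0.798 yaw -1.572 zax [-0.0077 -0.0039 -1.    ]
tilt 0.0086 az -2.677 posaz -0.205 r 0.656
[-0.03 -0.08  3.88]
```

View pics/w11.png

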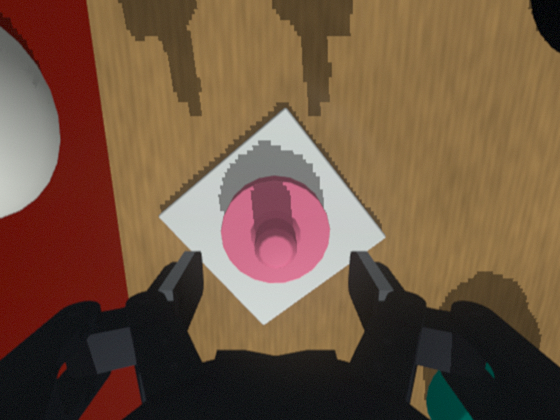

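The pink lid's knob (277,245) is centred between the fingers, and the rabbit at the left edge is clear. Down, grip and lift.

>>> carry_out(
  plan=[
    {"dx":0,"dy":0,"dz":2,"spin":0,"fingers":0.6},
    {"dx":0,"dy":0,"dz":3.4,"spin":0,"fingers":0.6},
    {"dx":0,"dy":0,"dz":3.8,"spin":0,"fingers":0.3},
    {"dx":0,"dy":0,"dz":3.8,"spin":0,"fingers":-0.2},
    {"dx":0,"dy":0,"dz":3.8,"spin":0,"fingers":-1},
    {"dx":0,"dy":0,"dz":3.8,"spin":0,"fingers":-1},
    {"dx":0,"dy":0,"dz":3.8,"spin":0,"fingers":-1},
    {"dx":0,"dy":0,"dz":3.8,"spin":0,"fingers":-1},
  ],
)

```text
time: 31.58
ee_pos: [0.642, -0.1338, 0.0305]
ee_rot: [[-0.001, -1.0, -0.007], [-1.0, 0.001, -0.004], [0.004, 0.007, -1.0]]
wrist_force: [-1.4, 0.0, 5.3]
grip_width: 0.256
```

```bash
python3 -c "
from h import *
st()"
```

```text
31.575 [ 0.642  -0.1338  0.0305] [-1.42  0.02  5.32] 0.256 yaw -1.572 zax [-0.0068 -0.004  -1.    ]
```

>>> carry_out(
  plan=[
    {"dx":0,"dy":0,"dz":-1,"spin":0,"fingers":-1},
    {"dx":0,"dy":0,"dz":-4,"spin":0,"fingers":-1},
    {"dx":0,"dy":0,"dz":-8,"spin":0,"fingers":-1},
    {"dx":0,"dy":0,"dz":-11,"spin":0,"fingers":-1},
    {"dx":0,"dy":0,"dz":-11.4,"spin":0,"fingers":-1},
    {"dx":0,"dy":0,"dz":-11.4,"spin":0,"fingers":-1},
  ],
)

```text
time: 32.33
ee_pos: [0.6428, -0.1334, 0.1444]
ee_rot: [[-0.001, -1.0, -0.007], [-1.0, 0.001, -0.004], [0.004, 0.007, -1.0]]
wrist_force: [0.5, -0.6, -0.8]
grip_width: 0.255
```

```bash
python3 -c "
from h import *
s=full();print(d(*SP['P'],.143))
c=viewer.camera('scene');cv2.imwrite('pics/s12.png',c['img'])"
```

```text
[-0.202  0.574  0.276  1.279 -0.005 -1.771] [-0.    0.01 -0.02 -0.01 -0.   -0.  ]
32.325 [ 0.6428 -0.1334  0.1444] [ 0.48 -0.58 -0.75] 0.255 yaw -1.572 zax [-0.0067 -0.0041 -1.    ]
tilt 0.0078 az -2.595 posaz -0.205 r 0.656
[-36.21  16.88   0.11]
```

View pics/s12.png

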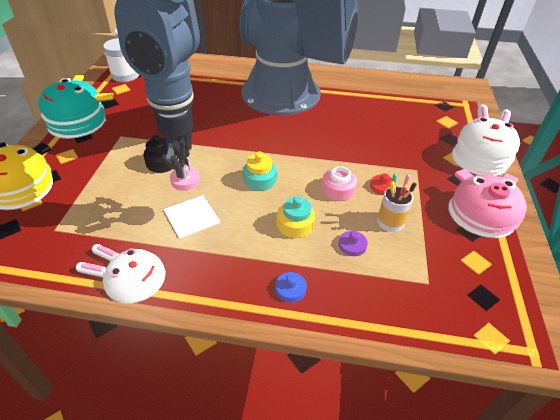

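The pink lid is held at (185,178) and the pink pot stands bare at (340,180). Moving to it.

>>> carry_out(
  plan=[
    {"dx":-2.5,"dy":1.2,"dz":0,"spin":0,"fingers":-1},
    {"dx":-6.5,"dy":3,"dz":0,"spin":0,"fingers":-1},
    {"dx":-11,"dy":5.1,"dz":0,"spin":0,"fingers":-1},
    {"dx":-15.5,"dy":7.2,"dz":0,"spin":0,"fingers":-1},
    {"dx":-20,"dy":9.3,"dz":0,"spin":0,"fingers":-1},
    {"dx":-24.5,"dy":11.4,"dz":0,"spin":0,"fingers":-1},
    {"dx":-29,"dy":13.5,"dz":0,"spin":0,"fingers":-1},
    {"dx":-33,"dy":15.4,"dz":0,"spin":0,"fingers":-1},
    {"dx":-35.5,"dy":16.6,"dz":0.1,"spin":0,"fingers":-1},
    {"dx":-36.2,"dy":16.9,"dz":0.1,"spin":0,"fingers":-1},
    {"dx":-36.2,"dy":16.9,"dz":0.1,"spin":0,"fingers":-1},
    {"dx":-36.2,"dy":16.9,"dz":0.1,"spin":0,"fingers":-1},
  ],
)

```text
time: 33.88
ee_pos: [0.4743, 0.2281, 0.1424]
ee_rot: [[-0.002, -1.0, -0.008], [-1.0, 0.002, -0.004], [0.004, 0.008, -1.0]]
wrist_force: [0.8, 0.3, -0.5]
grip_width: 0.259
```

```bash
cat >>h.py <<'E'
def chk(sp,zl=None):
    s=full(); c,P=cloud('top');Q=P.reshape(-1,3)
    zz=s['ee_pos'][2]-.0045 if zl is None else zl
    for z,t,r in ((zz,.006,.045),(.047,.006,.06)):
        m=(np.hypot(*(Q[:,:2]-SP[sp]).T)<r)&(abs(Q[:,2]-z)<t);S=Q[m];print(m.sum(),cv2.minEnclosingCircle((S[:,:2]*1000).astype(np.float32)),S[:,2].mean().round(4))
    print('d',d(*SP[sp],.0745)); return c
E
python3 -c "
from h import *
c=chk('P');cv2.imwrite('pics/t13.png',c['img'])
c=viewer.camera('wrist');cv2.imwrite('pics/w13.png',c['img'])"
```

```text
[ 0.448  0.307 -0.137  1.136 -0.    -1.12 ] [-0. -0.  0.  0.  0.  0.]
33.875 [0.4743 0.2281 0.1424] [ 0.81  0.31 -0.51] 0.259 yaw -1.573 zax [-0.0082 -0.0042 -1.    ]
tilt 0.0092 az -2.666 posaz 0.448 r 0.526
375 ((474.2574462890625, 222.4344482421875), 32.528926849365234) 0.1372
511 ((475.65447998046875, 226.47116088867188), 45.21015548706055) 0.047
d [-0.12 -0.07  6.8 ]
```

View pics/w13.png

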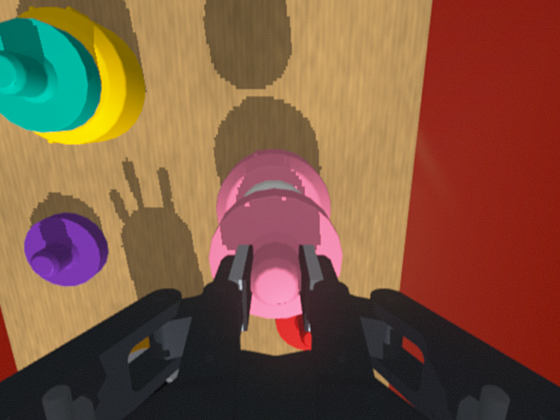

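The wrist view shows the pink lid over the pink pot in nearly the same position as when the black lid was lifted straight off. The top view is partly hidden by the arm here, so I rely on the wrist view and lower.

>>> carry_out(
  plan=[
    {"dx":-0.05,"dy":0,"dz":2,"spin":0,"fingers":-1},
    {"dx":-0.05,"dy":0,"dz":4,"spin":0,"fingers":-1},
    {"dx":-0.05,"dy":0,"dz":5.2,"spin":0,"fingers":-1},
    {"dx":-0.05,"dy":0,"dz":5.9,"spin":0,"fingers":-1},
    {"dx":-0.05,"dy":0,"dz":6.4,"spin":0,"fingers":-1},
    {"dx":-0.05,"dy":0,"dz":6.8,"spin":0,"fingers":-1},
    {"dx":-0.05,"dy":0,"dz":6.8,"spin":0,"fingers":-1},
    {"dx":-0.05,"dy":0,"dz":6.8,"spin":0,"fingers":-1},
  ],
)

```text
time: 34.98
ee_pos: [0.4739, 0.2284, 0.0748]
ee_rot: [[-0.003, -1.0, -0.008], [-1.0, 0.003, -0.004], [0.004, 0.008, -1.0]]
wrist_force: [-0.3, -0.3, -0.9]
grip_width: 0.258
```

>>> carry_out(
  plan=[
    {"dx":0,"dy":0,"dz":0.1,"spin":0,"fingers":-1},
    {"dx":0,"dy":0,"dz":0.1,"spin":0,"fingers":-1},
    {"dx":0,"dy":0,"dz":0.1,"spin":0,"fingers":0},
    {"dx":0,"dy":0,"dz":0.1,"spin":0,"fingers":0.3},
    {"dx":0,"dy":0,"dz":0.1,"spin":0,"fingers":0.5},
    {"dx":0,"dy":0,"dz":-1,"spin":0,"fingers":1},
    {"dx":0,"dy":0,"dz":-4,"spin":0,"fingers":1},
    {"dx":0,"dy":0,"dz":-6,"spin":0,"fingers":1},
    {"dx":0,"dy":0,"dz":-6,"spin":0,"fingers":1},
    {"dx":0,"dy":0,"dz":-6,"spin":0,"fingers":1},
  ],
)

```text
time: 36.22
ee_pos: [0.4741, 0.2286, 0.1344]
ee_rot: [[-0.003, -1.0, -0.008], [-1.0, 0.003, -0.004], [0.004, 0.008, -1.0]]
wrist_force: [-0.5, -0.6, -0.2]
grip_width: 1.003
```

```bash
python3 -c "
from h import *
c=chk('P',.070);print(d(*SP['Y'],.134))
c=viewer.camera('wrist');cv2.imwrite('pics/w14.png',c['img'])"
```

```text
[ 0.449  0.312 -0.151  1.117 -0.    -1.119] [ 0.    0.01 -0.01 -0.   -0.    0.  ]
36.225 [0.4741 0.2286 0.1344] [-0.52 -0.56 -0.21] 1.003 yaw -1.573 zax [-0.0081 -0.0041 -1.    ]
tilt 0.009 az -2.674 posaz 0.449 r 0.526
452 ((473.9649963378906, 227.03245544433594), 33.67319869995117) 0.0695
391 ((475.5263671875, 227.6884002685547), 45.38669967651367) 0.0463
d [-0.08 -0.11  5.96]
[  9.61 -15.33  -0.08]
```

View pics/w14.png

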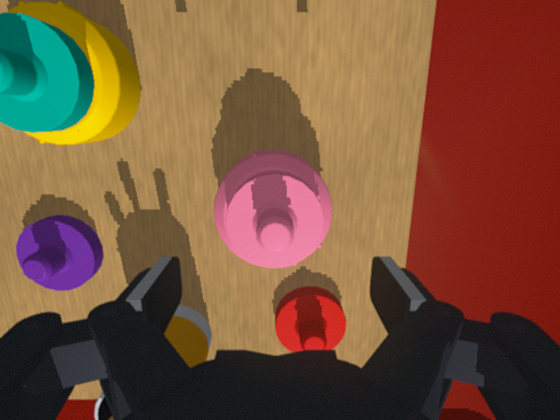

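Pink is seated (disc z 0.0695). Next is the teal lid on the yellow pot.

>>> carry_out(
  plan=[
    {"dx":2,"dy":-1.5,"dz":0,"spin":0,"fingers":1},
    {"dx":5,"dy":-5,"dz":0,"spin":0,"fingers":1},
    {"dx":7.5,"dy":-9,"dz":0,"spin":0,"fingers":1},
    {"dx":9,"dy":-13,"dz":0,"spin":0,"fingers":1},
    {"dx":9.6,"dy":-15.3,"dz":0,"spin":0,"fingers":1},
    {"dx":9.6,"dy":-15.3,"dz":0,"spin":0,"fingers":1},
    {"dx":9.6,"dy":-15.3,"dz":0,"spin":0,"fingers":1},
  ],
)

```text
time: 37.2
ee_pos: [0.6259, 0.1321, 0.1325]
ee_rot: [[-0.003, -1.0, -0.01], [-1.0, 0.003, -0.005], [0.005, 0.01, -1.0]]
wrist_force: [-0.5, -0.1, 0.4]
grip_width: 0.996
```

```bash
python3 -c "
from h import *
st();print(d(*SP['Y'],.073))
c=viewer.camera('wrist');cv2.imwrite('pics/w15.png',c['img'])"
```

```text
37.2 [0.6259 0.1321 0.1325] [-0.53 -0.13  0.38] 0.996 yaw -1.573 zax [-0.0101 -0.0046 -0.9999]
[-0.01 -0.17  5.95]
```

View pics/w15.png

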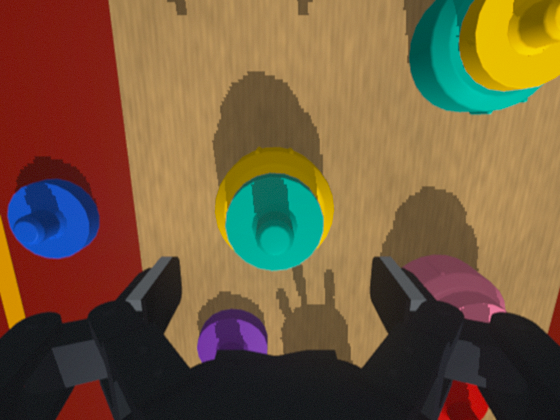

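The teal knob (275,238) is centred. The blue lid (52,217) and purple lid (232,335) are well clear and low.

>>> carry_out(
  plan=[
    {"dx":0,"dy":-0.1,"dz":2.5,"spin":0,"fingers":1},
    {"dx":0,"dy":-0.1,"dz":5,"spin":0,"fingers":1},
    {"dx":0,"dy":-0.1,"dz":5.9,"spin":0,"fingers":0.6},
    {"dx":0,"dy":-0.1,"dz":5.9,"spin":0,"fingers":0},
    {"dx":0,"dy":-0.1,"dz":5.9,"spin":0,"fingers":-1},
    {"dx":0,"dy":-0.1,"dz":5.9,"spin":0,"fingers":-1},
    {"dx":0,"dy":-0.1,"dz":5.9,"spin":0,"fingers":-1},
    {"dx":0,"dy":-0.1,"dz":5.9,"spin":0,"fingers":-1},
  ],
)

```text
time: 38.25
ee_pos: [0.627, 0.1322, 0.075]
ee_rot: [[-0.002, -1.0, -0.008], [-1.0, 0.002, -0.004], [0.004, 0.008, -1.0]]
wrist_force: [-1.0, 0.1, 7.5]
grip_width: 0.257
```

```bash
python3 -c "
from h import *
st()"
```

```text
38.25 [0.627  0.1322 0.075 ] [-0.96  0.12  7.46] 0.257 yaw -1.573 zax [-0.0078 -0.004  -1.    ]
```

>>> carry_out(
  plan=[
    {"dx":0,"dy":0,"dz":-1,"spin":0,"fingers":-1},
    {"dx":0,"dy":0,"dz":-3,"spin":0,"fingers":-1},
    {"dx":0,"dy":0,"dz":-5.5,"spin":0,"fingers":-1},
    {"dx":0,"dy":0,"dz":-7,"spin":0,"fingers":-1},
    {"dx":0,"dy":0,"dz":-7,"spin":0,"fingers":-1},
    {"dx":0,"dy":0,"dz":-7,"spin":0,"fingers":-1},
  ],
)

```text
time: 39.0
ee_pos: [0.6271, 0.1324, 0.1441]
ee_rot: [[-0.002, -1.0, -0.009], [-1.0, 0.002, -0.004], [0.004, 0.009, -1.0]]
wrist_force: [0.6, -0.2, -1.0]
grip_width: 0.257
```

```bash
python3 -c "
from h import *
c=chk('Y');print(d(.643,-.133,.144),d(.643,-.133,.0315))
cv2.imwrite('pics/t16.png',c['img'])"
```

```text
[ 0.209  0.543  0.225  1.262 -0.002 -1.359] [-0.    0.01 -0.01  0.    0.    0.  ]
39.0 [0.6271 0.1324 0.1441] [ 0.57 -0.18 -1.03] 0.257 yaw -1.573 zax [-0.009  -0.0043 -1.    ]
tilt 0.0099 az -2.699 posaz 0.208 r 0.641
0 ((0.0, 0.0), 0.0) nan
0 ((0.0, 0.0), 0.0) nan
d [ 0.01 -0.07  6.95]
[26.53 -1.66  0.1 ] [26.49 -1.77 11.35]h.py:30: RuntimeWarning: Mean of empty slice.
  m=(np.hypot(*(Q[:,:2]-SP[sp]).T)<r)&(abs(Q[:,2]-z)<t);S=Q[m];print(m.sum(),cv2.minEnclosingCircle((S[:,:2]*1000).astype(np.float32)),S[:,2].mean().round(4))
  ret = ret.dtype.type(ret / rcount)
```

View pics/t16.png

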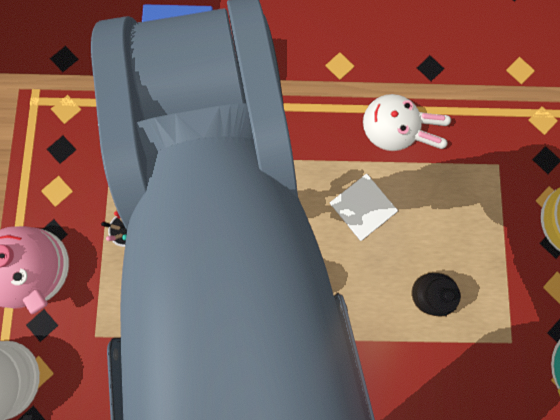

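The arm hides the top view here, but the tile (364,207) is bare and the grip width of 0.257 says the lid is held. On to the tile.

>>> carry_out(
  plan=[
    {"dx":2.5,"dy":-0.2,"dz":0,"spin":0,"fingers":-1},
    {"dx":7,"dy":-0.4,"dz":0,"spin":0,"fingers":-1},
    {"dx":12,"dy":-0.7,"dz":0,"spin":0,"fingers":-1},
    {"dx":17,"dy":-1,"dz":0,"spin":0,"fingers":-1},
    {"dx":22,"dy":-1.4,"dz":0,"spin":0,"fingers":-1},
    {"dx":25.5,"dy":-1.6,"dz":0.5,"spin":0,"fingers":-1},
    {"dx":26.5,"dy":-1.7,"dz":3,"spin":0,"fingers":-1},
    {"dx":26.5,"dy":-1.7,"dz":6,"spin":0,"fingers":-1},
    {"dx":26.5,"dy":-1.7,"dz":9,"spin":0,"fingers":-1},
    {"dx":26.5,"dy":-1.7,"dz":10.5,"spin":0,"fingers":-1},
    {"dx":26.5,"dy":-1.7,"dz":11.1,"spin":0,"fingers":-1},
    {"dx":26.5,"dy":-1.7,"dz":11.2,"spin":0,"fingers":-1},
    {"dx":26.5,"dy":-1.7,"dz":11.2,"spin":0,"fingers":-1},
  ],
)

```text
time: 40.67
ee_pos: [0.643, -0.1332, 0.0339]
ee_rot: [[-0.002, -1.0, -0.008], [-1.0, 0.002, -0.005], [0.005, 0.008, -1.0]]
wrist_force: [0.4, -0.2, -1.3]
grip_width: 0.257
```

```bash
python3 -c "
from h import *
st();c=viewer.camera('wrist');cv2.imwrite('pics/w17.png',c['img'])"
```

```text
40.675 [ 0.643  -0.1332  0.0339] [ 0.38 -0.22 -1.28] 0.257 yaw -1.573 zax [-0.008  -0.0046 -1.    ]
```

View pics/w17.png

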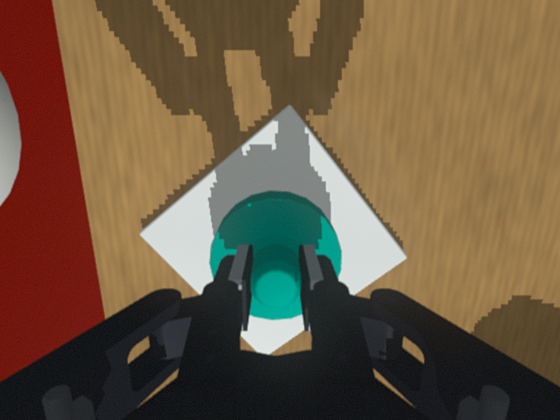

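The teal lid is over the tile, about 3 mm up. Lowering it and releasing.

>>> carry_out(
  plan=[
    {"dx":0,"dy":0,"dz":0.2,"spin":0,"fingers":-1},
    {"dx":0,"dy":0,"dz":0.3,"spin":0,"fingers":-1},
    {"dx":0,"dy":0,"dz":0.3,"spin":0,"fingers":-1},
    {"dx":0,"dy":0,"dz":0.3,"spin":0,"fingers":-1},
    {"dx":0,"dy":0,"dz":0.3,"spin":0,"fingers":0},
    {"dx":0,"dy":0,"dz":0.3,"spin":0,"fingers":0.3},
    {"dx":0,"dy":0,"dz":0.2,"spin":0,"fingers":0.5},
    {"dx":0,"dy":0,"dz":-1,"spin":0,"fingers":0.6},
    {"dx":0,"dy":0,"dz":-4,"spin":0,"fingers":1},
    {"dx":0,"dy":0,"dz":-8,"spin":0,"fingers":1},
    {"dx":0,"dy":0,"dz":-10,"spin":0,"fingers":1},
    {"dx":0,"dy":0,"dz":-10,"spin":0,"fingers":1},
  ],
)

```text
time: 42.22
ee_pos: [0.6448, -0.133, 0.1363]
ee_rot: [[-0.002, -1.0, -0.004], [-1.0, 0.002, -0.005], [0.005, 0.004, -1.0]]
wrist_force: [-0.2, -0.2, -0.5]
grip_width: 1.0
```

```bash
python3 -c "
from h import *
st();c=lid(*SP['tile'],.026);c=lid(*SP['tile'],.052)
print(d(*SP['T'],.134))
cv2.imwrite('pics/t18.png',c['img'])"
```

```text
42.225 [ 0.6448 -0.133   0.1363] [-0.25 -0.15 -0.46] 1.0 yaw -1.573 zax [-0.0044 -0.0053 -1.    ]
circle 590 ((643.7614135742188, -132.07766723632812), 33.98041534423828) z 0.0261
circle 88 ((643.3226318359375, -131.9010009765625), 11.749085426330566) z 0.0512
[-14.39  16.89   0.04]
```

View pics/t18.png

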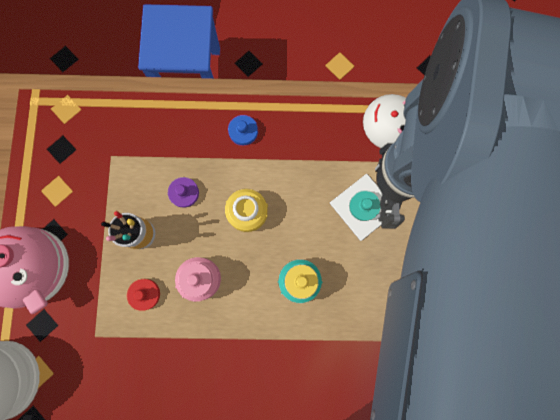

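Teal is on the tile (366,206), pink is on its own pot (197,279), and the yellow pot is bare (246,209). Next is the yellow lid.

>>> carry_out(
  plan=[
    {"dx":-1.5,"dy":2,"dz":0,"spin":0,"fingers":1},
    {"dx":-4.5,"dy":5.3,"dz":0,"spin":0,"fingers":1},
    {"dx":-7.5,"dy":8.8,"dz":0,"spin":0,"fingers":1},
    {"dx":-10.5,"dy":12.3,"dz":0,"spin":0,"fingers":1},
    {"dx":-13.5,"dy":15.8,"dz":0,"spin":0,"fingers":1},
    {"dx":-14.4,"dy":16.9,"dz":0,"spin":0,"fingers":1},
    {"dx":-14.4,"dy":16.9,"dz":0,"spin":0,"fingers":1},
    {"dx":-14.4,"dy":16.9,"dz":0,"spin":0,"fingers":1},
  ],
)

```text
time: 43.32
ee_pos: [0.4756, 0.0111, 0.1342]
ee_rot: [[-0.003, -1.0, -0.008], [-1.0, 0.003, -0.005], [0.005, 0.008, -1.0]]
wrist_force: [0.0, -0.1, 0.7]
grip_width: 0.998
```

```bash
python3 -c "
from h import *
s=full();print(d(*SP['T'],.073))
c=viewer.camera('wrist');cv2.imwrite('pics/w19.png',c['img'])
lid(*SP['Y'],.047,r=.06,tol=.006)
lid(*SP['Y'],.066,r=.04,tol=.003)"
```

```text
[ 0.026  0.212 -0.285  1.082 -0.005 -1.542] [-0.    0.    0.01  0.    0.    0.  ]
43.325 [0.4756 0.0111 0.1342] [ 0.05 -0.14  0.68] 0.998 yaw -1.573 zax [-0.0081 -0.0047 -1.    ]
tilt 0.0094 az -2.612 posaz 0.023 r 0.476
[-0.07  0.02  6.12]
circle 1099 ((626.4881591796875, 130.8130645751953), 46.554054260253906) z 0.0482
circle 140 ((625.8828125, 130.62863159179688), 25.92561912536621) z 0.0653
```

View pics/w19.png

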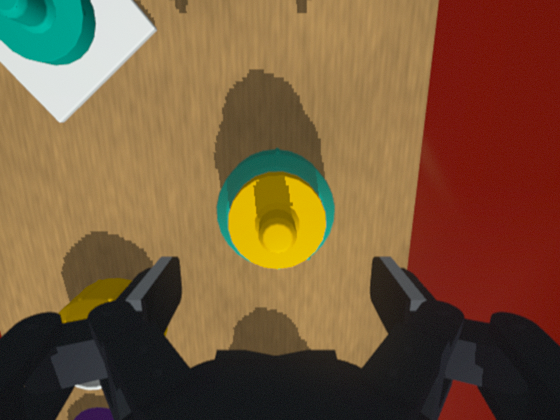

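The yellow knob (278,235) is centred. Down and grip.

>>> carry_out(
  plan=[
    {"dx":-0.05,"dy":0,"dz":2.5,"spin":0,"fingers":1},
    {"dx":-0.05,"dy":0,"dz":5,"spin":0,"fingers":1},
    {"dx":-0.05,"dy":0,"dz":6,"spin":0,"fingers":0.6},
    {"dx":-0.05,"dy":0,"dz":6.1,"spin":0,"fingers":0},
    {"dx":-0.05,"dy":0,"dz":6.1,"spin":0,"fingers":-1},
    {"dx":-0.05,"dy":0,"dz":6.1,"spin":0,"fingers":-1},
    {"dx":-0.05,"dy":0,"dz":6.1,"spin":0,"fingers":-1},
    {"dx":-0.05,"dy":0,"dz":6.1,"spin":0,"fingers":-1},
  ],
)

```text
time: 44.48
ee_pos: [0.4755, 0.0113, 0.074]
ee_rot: [[-0.003, -1.0, -0.007], [-1.0, 0.003, -0.005], [0.005, 0.007, -1.0]]
wrist_force: [-1.9, 0.1, 4.5]
grip_width: 0.257
```

```bash
python3 -c "
from h import *
st()"
```

```text
44.475 [0.4755 0.0113 0.074 ] [-1.9   0.09  4.54] 0.257 yaw -1.574 zax [-0.007  -0.0047 -1.    ]
```

>>> carry_out(
  plan=[
    {"dx":0,"dy":0,"dz":-1,"spin":0,"fingers":-1},
    {"dx":0,"dy":0,"dz":-3,"spin":0,"fingers":-1},
    {"dx":0,"dy":0,"dz":-5.5,"spin":0,"fingers":-1},
    {"dx":0,"dy":0,"dz":-7,"spin":0,"fingers":-1},
    {"dx":0,"dy":0,"dz":-7,"spin":0,"fingers":-1},
    {"dx":0,"dy":0,"dz":-7,"spin":0,"fingers":-1},
  ],
)

```text
time: 45.22
ee_pos: [0.4757, 0.0116, 0.1434]
ee_rot: [[-0.003, -1.0, -0.008], [-1.0, 0.003, -0.005], [0.005, 0.008, -1.0]]
wrist_force: [-0.4, 0.8, -0.6]
grip_width: 0.262
```

```bash
python3 -c "
from h import *
s=full();print(d(.6275,.131,.143))"
```

```text
[ 0.027  0.206 -0.268  1.104 -0.004 -1.54 ] [ 0.    0.01 -0.01 -0.   -0.    0.  ]
45.225 [0.4757 0.0116 0.1434] [-0.36  0.8  -0.61] 0.262 yaw -1.574 zax [-0.0078 -0.0047 -1.    ]
tilt 0.0091 az -2.598 posaz 0.024 r 0.476
[-11.98 -15.14  -0.14]
```

>>> carry_out(
  plan=[
    {"dx":-1.5,"dy":-1.9,"dz":0,"spin":0,"fingers":-1},
    {"dx":-4,"dy":-5,"dz":0,"spin":0,"fingers":-1},
    {"dx":-6.5,"dy":-8.2,"dz":0,"spin":0,"fingers":-1},
    {"dx":-9,"dy":-11.4,"dz":0,"spin":0,"fingers":-1},
    {"dx":-11.2,"dy":-14.1,"dz":0,"spin":0,"fingers":-1},
    {"dx":-12,"dy":-15.1,"dz":0,"spin":0,"fingers":-1},
    {"dx":-12,"dy":-15.1,"dz":0,"spin":0,"fingers":-1},
    {"dx":-12,"dy":-15.1,"dz":0,"spin":0,"fingers":-1},
  ],
)

```text
time: 46.22
ee_pos: [0.6263, 0.1307, 0.1411]
ee_rot: [[-0.003, -1.0, -0.009], [-1.0, 0.003, -0.005], [0.005, 0.009, -1.0]]
wrist_force: [-0.5, -0.0, -0.8]
grip_width: 0.262
```

```bash
python3 -c "
from h import *
s=full();print(d(.627,.1315,.0745))
c=viewer.camera('wrist');cv2.imwrite('pics/w20.png',c['img'])"
```

```text
[ 0.207  0.542  0.215  1.254 -0.003 -1.36 ] [-0.   -0.01 -0.    0.   -0.   -0.  ]
46.225 [0.6263 0.1307 0.1411] [-0.49 -0.01 -0.77] 0.262 yaw -1.574 zax [-0.0089 -0.0051 -0.9999]
tilt 0.0102 az -2.622 posaz 0.206 r 0.64
[-0.11 -0.12  6.66]
```

View pics/w20.png

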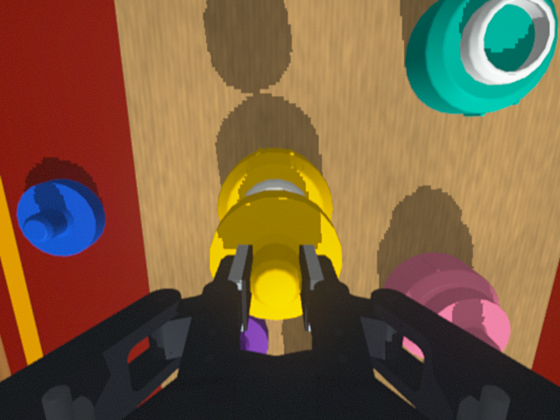

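The yellow lid is held squarely over the yellow pot (275,195). Lowering.

>>> carry_out(
  plan=[
    {"dx":-0.05,"dy":-0.05,"dz":2,"spin":0,"fingers":-1},
    {"dx":-0.05,"dy":-0.05,"dz":4,"spin":0,"fingers":-1},
    {"dx":-0.05,"dy":-0.05,"dz":5.1,"spin":0,"fingers":-1},
    {"dx":-0.05,"dy":-0.05,"dz":5.8,"spin":0,"fingers":-1},
    {"dx":-0.05,"dy":-0.05,"dz":6.3,"spin":0,"fingers":-1},
    {"dx":-0.05,"dy":-0.05,"dz":6.7,"spin":0,"fingers":-1},
    {"dx":-0.05,"dy":-0.05,"dz":6.7,"spin":0,"fingers":-1},
    {"dx":-0.05,"dy":-0.05,"dz":6.7,"spin":0,"fingers":-1},
  ],
)

```text
time: 47.28
ee_pos: [0.6264, 0.1309, 0.0746]
ee_rot: [[-0.003, -1.0, -0.008], [-1.0, 0.003, -0.005], [0.005, 0.008, -1.0]]
wrist_force: [1.0, 0.2, -1.1]
grip_width: 0.259
```

>>> carry_out(
  plan=[
    {"dx":0,"dy":0,"dz":0.1,"spin":0,"fingers":-1},
    {"dx":0,"dy":0,"dz":0.1,"spin":0,"fingers":-1},
    {"dx":0,"dy":0,"dz":0.1,"spin":0,"fingers":0},
    {"dx":0,"dy":0,"dz":0.1,"spin":0,"fingers":0.3},
    {"dx":0,"dy":0,"dz":0.1,"spin":0,"fingers":0.5},
    {"dx":0,"dy":0,"dz":-1,"spin":0,"fingers":1},
    {"dx":0,"dy":0,"dz":-4,"spin":0,"fingers":1},
    {"dx":0,"dy":0,"dz":-6,"spin":0,"fingers":1},
    {"dx":0,"dy":0,"dz":-6,"spin":0,"fingers":1},
    {"dx":0,"dy":0,"dz":-6,"spin":0,"fingers":1},
  ],
)

```text
time: 48.52
ee_pos: [0.6268, 0.1311, 0.1342]
ee_rot: [[-0.003, -1.0, -0.009], [-1.0, 0.003, -0.005], [0.005, 0.009, -1.0]]
wrist_force: [0.1, -0.6, 0.3]
grip_width: 1.001
```

```bash
python3 -c "
from h import *
s=full();print(d(.6437,-.132,.134))
c=viewer.camera('wrist');cv2.imwrite('pics/w21.png',c['img'])"
```

```text
[ 0.208  0.545  0.203  1.238 -0.003 -1.36 ] [-0.    0.01 -0.01 -0.    0.   -0.  ]
48.525 [0.6268 0.1311 0.1342] [ 0.13 -0.63  0.32] 1.001 yaw -1.574 zax [-0.0086 -0.0049 -1.    ]
tilt 0.0099 az -2.621 posaz 0.206 r 0.64
[26.3  -1.79  0.14]
```

View pics/w21.png

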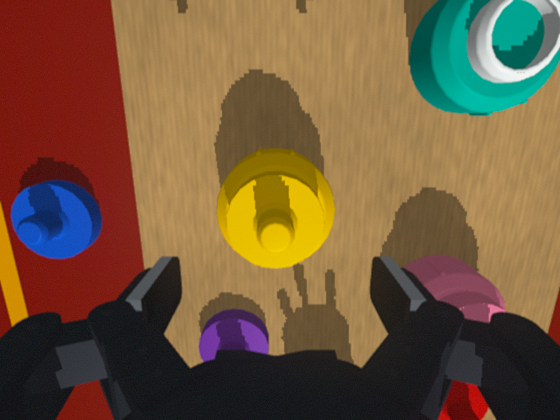

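Yellow looks seated on its pot (275,210). Back to the tile for teal.

>>> carry_out(
  plan=[
    {"dx":2.5,"dy":-0.2,"dz":0,"spin":0,"fingers":1},
    {"dx":7,"dy":-0.5,"dz":0,"spin":0,"fingers":1},
    {"dx":12,"dy":-0.8,"dz":0,"spin":0,"fingers":1},
    {"dx":17,"dy":-1.2,"dz":0,"spin":0,"fingers":1},
    {"dx":22,"dy":-1.5,"dz":0,"spin":0,"fingers":1},
    {"dx":25.5,"dy":-1.8,"dz":1,"spin":0,"fingers":1},
    {"dx":26.3,"dy":-1.9,"dz":4,"spin":0,"fingers":0.8},
    {"dx":26.3,"dy":-1.9,"dz":6.5,"spin":0,"fingers":0.6},
    {"dx":26.3,"dy":-1.9,"dz":6.5,"spin":0,"fingers":0.6},
    {"dx":26.3,"dy":-1.9,"dz":6.5,"spin":0,"fingers":0.6},
  ],
)

```text
time: 49.82
ee_pos: [0.6443, -0.1322, 0.0708]
ee_rot: [[-0.003, -1.0, -0.009], [-1.0, 0.003, -0.005], [0.005, 0.009, -1.0]]
wrist_force: [0.2, 0.1, 0.2]
grip_width: 0.799
```

```bash
python3 -c "
from h import *
st();print(d(.6437,-.132,.0295))
c=viewer.camera('wrist');cv2.imwrite('pics/w22.png',c['img'])
for z in (.07,.0475): c=lid(*SP['Y'],z,r=.06,tol=.006)
lid(*SP['Y'],.095,r=.06,tol=.006)"
```

```text
49.825 [ 0.6443 -0.1322  0.0708] [0.22 0.05 0.22] 0.799 yaw -1.574 zax [-0.0088 -0.0052 -0.9999]
[-0.04  0.02  4.13]
circle 688 ((626.5272827148438, 130.91690063476562), 33.907997131347656) z 0.0696
circle 523 ((626.473876953125, 130.6498260498047), 46.445316314697266) z 0.0464
circle 103 ((626.2734985351562, 130.35104370117188), 11.719118118286133) z 0.0944
```

View pics/w22.png

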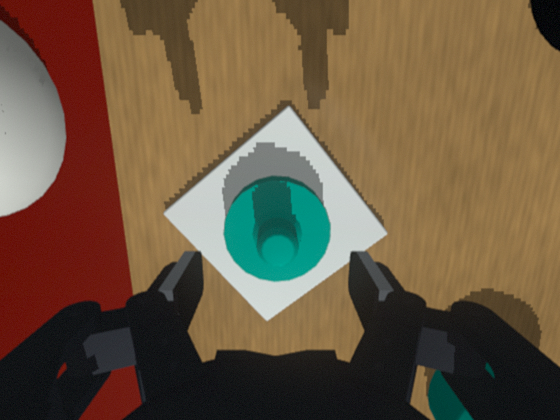

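The yellow lid is concentric with its pot to within 0.5 mm and fully down (disc z 0.0696). The teal knob (278,248) is centred, so I grip it.

>>> carry_out(
  plan=[
    {"dx":0,"dy":0,"dz":2,"spin":0,"fingers":0.6},
    {"dx":0,"dy":0,"dz":3.6,"spin":0,"fingers":0.6},
    {"dx":0,"dy":0,"dz":4,"spin":0,"fingers":0.3},
    {"dx":0,"dy":0,"dz":4,"spin":0,"fingers":-0.2},
    {"dx":0,"dy":0,"dz":4,"spin":0,"fingers":-1},
    {"dx":0,"dy":0,"dz":4,"spin":0,"fingers":-1},
    {"dx":0,"dy":0,"dz":4,"spin":0,"fingers":-1},
    {"dx":0,"dy":0,"dz":4,"spin":0,"fingers":-1},
  ],
)

```text
time: 51.02
ee_pos: [0.6448, -0.1326, 0.0319]
ee_rot: [[-0.003, -1.0, -0.007], [-1.0, 0.003, -0.006], [0.006, 0.007, -1.0]]
wrist_force: [-1.0, -0.1, 6.4]
grip_width: 0.257
```

```bash
python3 -c "
from h import *
st()"
```

```text
51.025 [ 0.6448 -0.1326  0.0319] [-1.   -0.15  6.44] 0.257 yaw -1.574 zax [-0.0066 -0.0056 -1.    ]
```

>>> carry_out(
  plan=[
    {"dx":0,"dy":0,"dz":-1,"spin":0,"fingers":-1},
    {"dx":0,"dy":0,"dz":-4,"spin":0,"fingers":-1},
    {"dx":0,"dy":0,"dz":-8,"spin":0,"fingers":-1},
    {"dx":0,"dy":0,"dz":-11,"spin":0,"fingers":-1},
    {"dx":0,"dy":0,"dz":-11.4,"spin":0,"fingers":-1},
    {"dx":0,"dy":0,"dz":-11.4,"spin":0,"fingers":-1},
  ],
)

```text
time: 51.78
ee_pos: [0.6455, -0.1319, 0.1457]
ee_rot: [[-0.003, -1.0, -0.007], [-1.0, 0.003, -0.006], [0.006, 0.007, -1.0]]
wrist_force: [-1.1, -0.5, -1.4]
grip_width: 0.259
```

```bash
python3 -c "
from h import *
st();print(d(*SP['T'],.145))
for z in (.0655,.047): c=lid(*SP['T'],z,r=.06,tol=.005)"
```

```text
51.775 [ 0.6455 -0.1319  0.1457] [-1.11 -0.53 -1.42] 0.259 yaw -1.574 zax [-0.0067 -0.0057 -1.    ]
[-14.29  17.09   0.1 ]
circle 193 ((475.30279541015625, 11.758697509765625), 26.550094604492188) z 0.0644
circle 1075 ((474.9735412597656, 12.095146179199219), 45.82809066772461) z 0.0483
```

>>> carry_out(
  plan=[
    {"dx":-1.5,"dy":2,"dz":0,"spin":0,"fingers":-1},
    {"dx":-4.5,"dy":5.4,"dz":0,"spin":0,"fingers":-1},
    {"dx":-7.5,"dy":9,"dz":0,"spin":0,"fingers":-1},
    {"dx":-10.5,"dy":12.5,"dz":0,"spin":0,"fingers":-1},
    {"dx":-13.3,"dy":15.9,"dz":0,"spin":0,"fingers":-1},
    {"dx":-14.3,"dy":17.1,"dz":0,"spin":0,"fingers":-1},
    {"dx":-14.3,"dy":17.1,"dz":0,"spin":0,"fingers":-1},
    {"dx":-14.3,"dy":17.1,"dz":0,"spin":0,"fingers":-1},
  ],
)

```text
time: 52.88
ee_pos: [0.4751, 0.0112, 0.1451]
ee_rot: [[-0.003, -1.0, -0.008], [-1.0, 0.004, -0.005], [0.006, 0.008, -1.0]]
wrist_force: [-0.4, 0.3, -0.8]
grip_width: 0.257
```

```bash
python3 -c "
from h import *
st();print(d(*SP['T'],.0765))
c=viewer.camera('wrist');cv2.imwrite('pics/w23.png',c['img'])"
```

```text
52.875 [0.4751 0.0112 0.1451] [-0.42  0.33 -0.78] 0.257 yaw -1.574 zax [-0.0083 -0.0055 -1.    ]
[-0.07 -0.05  6.86]
```

View pics/w23.png

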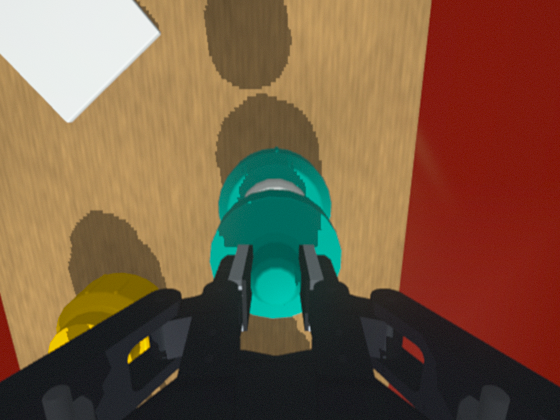

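Teal is held over the teal pot (275,195), aligned as the others were. Lowering.

>>> carry_out(
  plan=[
    {"dx":-0.05,"dy":0,"dz":2,"spin":0,"fingers":-1},
    {"dx":-0.05,"dy":0,"dz":4,"spin":0,"fingers":-1},
    {"dx":-0.05,"dy":0,"dz":5.2,"spin":0,"fingers":-1},
    {"dx":-0.05,"dy":0,"dz":5.9,"spin":0,"fingers":-1},
    {"dx":-0.05,"dy":0,"dz":6.4,"spin":0,"fingers":-1},
    {"dx":-0.05,"dy":0,"dz":6.8,"spin":0,"fingers":-1},
    {"dx":-0.05,"dy":0,"dz":6.8,"spin":0,"fingers":-1},
    {"dx":-0.05,"dy":0,"dz":6.8,"spin":0,"fingers":-1},
  ],
)

```text
time: 53.92
ee_pos: [0.4747, 0.0113, 0.0774]
ee_rot: [[-0.004, -1.0, -0.008], [-1.0, 0.004, -0.005], [0.005, 0.008, -1.0]]
wrist_force: [-0.1, 0.3, -1.4]
grip_width: 0.261
```

>>> carry_out(
  plan=[
    {"dx":0,"dy":0,"dz":0.15,"spin":0,"fingers":-1},
    {"dx":0,"dy":0,"dz":0.15,"spin":0,"fingers":-1},
    {"dx":0,"dy":0,"dz":0.15,"spin":0,"fingers":-1},
    {"dx":0,"dy":0,"dz":0.15,"spin":0,"fingers":0},
    {"dx":0,"dy":0,"dz":0.15,"spin":0,"fingers":0.3},
    {"dx":0,"dy":0,"dz":0.15,"spin":0,"fingers":0.5},
    {"dx":0,"dy":0,"dz":-1,"spin":0,"fingers":1},
    {"dx":0,"dy":0,"dz":-4,"spin":0,"fingers":1},
    {"dx":0,"dy":0,"dz":-8,"spin":0,"fingers":1},
    {"dx":0,"dy":0,"dz":-12,"spin":0,"fingers":1},
    {"dx":4,"dy":3,"dz":-12,"spin":0,"fingers":1},
    {"dx":9,"dy":6,"dz":-12,"spin":0,"fingers":1},
    {"dx":14,"dy":9,"dz":-12,"spin":0,"fingers":1},
    {"dx":18,"dy":11,"dz":-12,"spin":0,"fingers":1},
    {"dx":18,"dy":11,"dz":-12,"spin":0,"fingers":1},
    {"dx":18,"dy":11,"dz":-12,"spin":0,"fingers":1},
  ],
)

```text
time: 55.92
ee_pos: [0.3652, -0.1676, 0.1998]
ee_rot: [[-0.004, -1.0, -0.007], [-1.0, 0.004, -0.006], [0.006, 0.007, -1.0]]
wrist_force: [-0.9, 0.6, 1.2]
grip_width: 0.999
```

```bash
python3 -c "
from h import *
s=full()
for n in 'YTPB':
  for z in (.07,.0475,.0945): 
    print(n,end=' ');c=lid(*SP[n],z,r=.06,tol=.006)
cv2.imwrite('pics/t24.png',c['img'])
c=viewer.camera('scene');cv2.imwrite('pics/s24.png',c['img'])"
```

```text
[-0.424  0.025 -0.329  1.221 -0.008 -1.99 ] [ 0.03  0.01 -0.   -0.   -0.    0.  ]
55.925 [ 0.3652 -0.1676  0.1998] [-0.93  0.56  1.17] 0.999 yaw -1.575 zax [-0.0073 -0.0055 -1.    ]
tilt 0.0092 az -2.496 posaz -0.43 r 0.402
Y circle 689 ((626.3988647460938, 130.6168670654297), 33.89453887939453) z 0.0696
Y circle 506 ((626.6976928710938, 131.02590942382812), 46.19579315185547) z 0.0464
Y circle 104 ((626.1592407226562, 130.83773803710938), 11.534890174865723) z 0.0945
T circle 752 ((475.129150390625, 11.10204029083252), 33.7718505859375) z 0.0698
T circle 594 ((473.3755187988281, 12.10958194732666), 47.50904083251953) z 0.0467
T circle 115 ((475.0816650390625, 11.148466110229492), 11.68363094329834) z 0.0945
P circle 753 ((473.7806091308594, 227.59364318847656), 33.993953704833984) z 0.0694
P circle 558 ((473.9922180175781, 228.3936767578125), 46.788177490234375) z 0.0463
P circle 116 ((473.52239990234375, 227.66746520996094), 11.939043998718262) z 0.094
B circle 743 ((453.04364013671875, -281.6236877441406), 34.61504364013672) z 0.0703
B circle 418 ((452.9560546875, -280.0935363769531), 46.19561004638672) z 0.0472
B circle 122 ((452.4495849609375, -280.96795654296875), 11.878259658813477) z 0.095
```

View pics/t24.png

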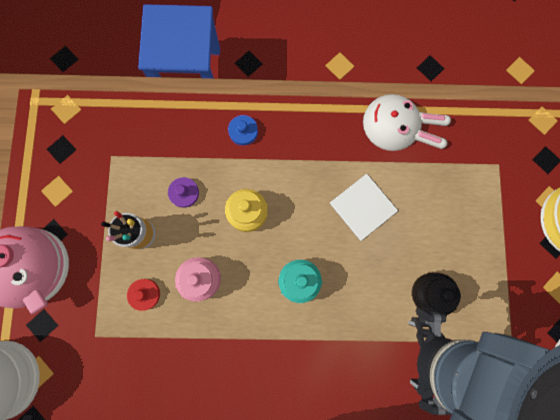

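View pics/s24.png

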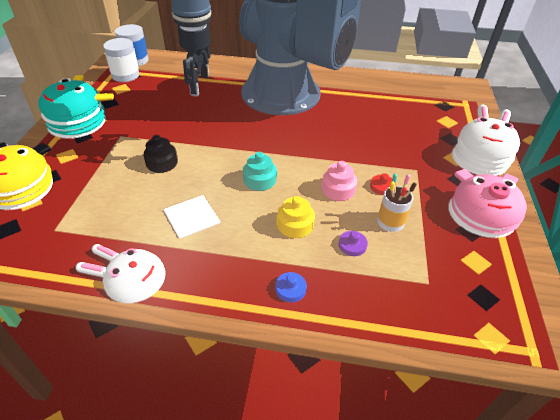

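All four lids sit on their own colours, each within 2 mm of its pot's axis with the disc top at about 70 mm. The pots, tin and look-alikes are where they were, and the gripper is clear.

```bash
python3 -c "
from cell import order
print(order.finish_job())"
```

```text
the job is handed in; nothing more can be done
None
```

All four lids are on the pots of their own colour, and I handed the job in at about 56 s. I set pink aside on the tile to swap pink and black, then did the same with teal to swap teal and yellow.

**Last checks (top camera):**
- **Fit:** each lid is within about 2 mm of its pot's axis. The disc tops are at 69.4–70.3 mm, against 70 mm for a lid fully on.
- **Surroundings:** the pots are within about 2 mm of where they started. In the pictures the brush tin and the blue, purple and red look-alikes have not moved. The gripper is open and clear.

**What went wrong or disagreed:**
- **Joint 6 stop:** early on, with nothing in hand, the arm ran into joint 6's upper stop. I then turned it the wrong way, which tilted the tool by about 0.36 rad. I worked the tilt back to about 0.01 rad by pushing against joint 6's lower stop, clear of everything. That took about 12 s. The joint read up to 3.141 on the stop, against a listed limit of 3.14.
- **Refused calls:** two move calls were refused because their rows lacked keys. They moved nothing.
- **Top camera while placing:** with the arm in the way, it put the held pink lid several millimetres off. I went by the wrist view instead, and the later clear view showed the lid centred to about 1 mm.

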